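Fetch the dish lid from behind the drying bottles

ROBOT

A 7-joint arm with a two-finger parallel gripper is mounted at the origin on the work surface. World frame = base frame: x ahead of the robot, y to its left, z up, the work surface at z = 0. Lengths are in m, angles in rad, forces in N, time in s.
With the tool pointing down it reaches from about 0.4 to 0.85 m from the base axis. Payload 10.4 kg.
Tool frame: the origin (TCP) lies on the mounting face of the last link; the fingertips stand r.tips_ahead ahead of it and the grasp point (between the pads) lies 164 mm ahead of it (r.tips_ahead is the distance from the TCP to the fingertips, in m); z points along the fingers, y is the line along which they close (so a half turn about z gives the same grasp; the last joint's range is limited). The gripper opens to 87 mm and grips with 3 to 60 N. Pads are 19 mm wide; open, the fingers measure 117 mm over their backs; the gripper's body (75 mm by 190 mm) begins 51 mm behind the grasp point.
Start: joints at [-0.023, 0.332, -0.065, 1.46, 0.022, 1.35, -0.088], TCP at [0.625, 0, 0.405] pointing down, gripper open.
Joint ranges: [-2.6, 2.6], [-0.5, 2.12], [-1.47, 1.34], [0.16, 2.42], [-1.27, 4.41], [0.06, 2.06], [-2.6, 2.6]. Speed limits (rad/s): [2.22, 2.22, 2.79, 2.79, 3.14, 3.14, 3.14].

INTERFACE

Orientations are given as a unit quaternion [x, y, z, w].
In Python, from bench import telemetry, imaging, job, r gives the robot as it stands.
- The arm moves only by the tool move_arm, never from a script. Its argument "steps" is a list of rows, each an object of numbers: "dx", "dy", "dz": the shift along the tool's x, y, z in cm; "spin": the turn about the tool's z in rad. In form: [{"dx": .., "dy": .., "dz": .., "spin": ..}, ...]. A call has 1 to 12 rows; each row shifts and turns the commanded pose from where the row before left it, along the tool's axes as they then stand; what a row does not reach is not made up. A row lasts 1/10 s, in which the tool goes at most 50 mm and 8.59 degrees, less where a joint would pass 70% of its speed; a pose out of reach is approached as far as the arm can. A call with a gripper value outside its range is refused whole. "claw" is the finger opening in cm, from 0 to 8.7, set as the call begins (left out, the last holds). The fingers move at their own pace and stop on an object; "squeeze" is the grip in N (left out, the last holds). Time passes only in rows, so rows that do not move let the fingers close. It gives the time, the measured TCP pose, the force, the opening and the grip force at its end, in the units of the state.
- telemetry.read_state(): the state, without advancing time (a new reading comes with each control period).
- imaging.camera(name): name is "scene" or "side" or "wrist"; returns a dict with "img" (384x512x3 uint8, red, green, blue), "camera_matrix" (3x3 intrinsics, pixels), "R" (3x3) and "t" (3): a world point X has camera coordinates R X + t. Camera axes: x right, y down, z forward; pixel columns grow to the right and rows downward; lengths in m; the calibration is good to about 2 mm. A picture is of the moment at which its call begins. There is no depth.
- job.close_job(): hands the job in; it is judged then, once.
The state is a dict: "time": time; "joint_positions": joint angles; "joint_vel": joint speeds; "joint_torque": joint torques, N m; "ee_pos": TCP position; "eef_rot": TCP orientation; "ft_force": force on the tool from outside, world axes, zero at the start; "torque": the same for the moment, N m; "width": finger opening in m; "grip_force": force on a finger pad.
Only numpy, scipy, OpenCV 4.12 (cv2) and the standard library are available. Lean on these libraries where they do the work, as an engineer would, in place of code of your own. Each camera call takes 0.05 s, during which the arm holds its last target. There are 200 camera calls.

TASK

The lid of the rectangular clay dish lies on the pale slab, hemmed in under the shoulders of three clay bottles. First set all three bottles upright on the plywood board at the side, then fetch the lid and seat it squarely and fully home on the dish, and only then put each bottle back upright in the place on the slab where it stood at the start. Set everything down gently (no dropping), let no bottle topple, and let go of everything at the end.

Things in the scene. Friction and masses are not known exactly. Their poses are not given: they have to be found in the camera images.
- eared_neck (a point): terracotta bottle, 152 mm tall, 0.4 kg, round with two small loop ears on opposite sides (+y, -y) of the shoulder, 116 mm over them; narrow foot, widest (90 mm) 70 to 92 mm up; above 102 mm a straight round neck, 26 mm in diameter, to grip from above (29 mm lip in the top 5 mm). Starts upright on the slab. This point: on its axis in mid-neck, 128 mm above its underside; z up.
- square_neck (a point): terracotta bottle, 152 mm tall, 0.4 kg, four-sided, square seen from above; narrow foot, widest (82 mm across the flats) 70 to 92 mm up; above 102 mm a straight round neck, 26 mm in diameter, to grip from above (29 mm lip in the top 5 mm). Starts upright on the slab. This point: on its axis in mid-neck, 128 mm above its underside; z up.
- plain_neck (a point): terracotta bottle, 152 mm tall, 0.4 kg, plain round body, no ears; narrow foot, widest (102 mm) 70 to 92 mm up; above 102 mm a straight round neck, 26 mm in diameter, to grip from above (29 mm lip in the top 5 mm). Starts upright on the slab. This point: on its axis in mid-neck, 128 mm above its underside; z up.
- lid_handle (a point): terracotta lid, rectangle with chamfered corners, 76 (x) by 114 (y) mm, 20 mm high, 0.2 kg, 12 mm deep skirt (5 mm wall) below. On top a bar handle, 14 mm thick (x), 56 long (y), from 20 to 54 mm above the underside. This point: lid centre, inside the bar, 42 mm above the underside; z up. Starts flat on the slab with bottles close on its robot side and both ends. Fits the dish either way round.
- dish: fixed open terracotta dish, chamfered corners, 76 (x) by 114 (y) mm, on the bench on the other side of the slab from the board. The lid's skirt rests on its ledge 55 mm up; a raised rim inside the ledge (9 mm high, tapered) enters the skirt with 2.5 mm play each side. Origin: centre of underside, z up. With the lid home the lid's point is 97 mm above the origin.
- board: fixed bare plywood board on the bench left or right of the slab, 340 (x) by 120 (y) by 20 mm thick: the side area for the bottles; holds three in a row along x, 108 mm apart. Origin: centre of its underside; x along its length (roughly away from the robot), z up.
- slab: fixed pale kiln slab, 200 (x) by 300 (y) by 15 mm thick, on which lid and bottles stand (also two small plaster props that do not matter). Origin: centre of its underside; x roughly away from the robot, z up.
There are look-alikes about, which are no part of the job. What is shaped like the part that bears lid_handle but blue or purple is not meant. Leave any green look-alike of the part that bears eared_neck alone.

How it is judged:
On the way, in this order (a step that is already met when the one before it is completed fails the run):
1. all three bottles stand upright and released on the side board, the lid still on the slab (x of eared_neck in the frame of board between -0.17 and 0.17 m and y of eared_neck in the frame of board between -0.06 and 0.06 m and z of eared_neck in the frame of board between 0.142 and 0.154 m and angle between each of eared_neck, square_neck, plain_neck's own z axis and vertical below 0.1 rad and x of square_neck in the frame of board between -0.17 and 0.17 m and y of square_neck in the frame of board between -0.06 and 0.06 m and z of square_neck in the frame of board between 0.142 and 0.154 m and x of plain_neck in the frame of board between -0.17 and 0.17 m and y of plain_neck in the frame of board between -0.06 and 0.06 m and z of plain_neck in the frame of board between 0.142 and 0.154 m and contact force between the fingers and eared below 0.05 N and contact force between the fingers and square below 0.05 N and contact force between the fingers and plain below 0.05 N and distance of lid_handle from where it was at the start of the episode below 0.03 m), for 0.2 s.
2. the lid is seated fully home on the dish and released, the bottles still standing on the board (x of eared_neck in the frame of board between -0.17 and 0.17 m and y of eared_neck in the frame of board between -0.06 and 0.06 m and z of eared_neck in the frame of board between 0.142 and 0.154 m and angle between each of eared_neck, square_neck, plain_neck's own z axis and vertical below 0.1 rad and x of square_neck in the frame of board between -0.17 and 0.17 m and y of square_neck in the frame of board between -0.06 and 0.06 m and z of square_neck in the frame of board between 0.142 and 0.154 m and x of plain_neck in the frame of board between -0.17 and 0.17 m and y of plain_neck in the frame of board between -0.06 and 0.06 m and z of plain_neck in the frame of board between 0.142 and 0.154 m and x of lid_handle in the frame of dish between -0.006 and 0.006 m and y of lid_handle in the frame of dish between -0.006 and 0.006 m and z of lid_handle in the frame of dish between 0.094 and 0.1 m and angle between the x axis of lid_handle and the x axis of dish, either way round below 0.06 rad and angle between lid_handle's own z axis and vertical below 0.05 rad and contact force between the fingers and lid below 0.05 N), for 0.2 s.
At the end, for the whole second after the job is handed in: Each bottle stands upright (within 0.08 rad) and at rest within 15 mm of where it stood at the start (any yaw); the lid is home on the dish (within 6 mm in the dish's x and y, 3 mm in height, 0.06 rad in yaw, either way round), level and at rest; nothing is held (distance of each of eared_neck, square_neck, plain_neck from where it was at the start of the episode below 0.015 m and angle between each of eared_neck, square_neck, plain_neck's own z axis and vertical below 0.08 rad and linear speed of each of eared, square, plain, lid below 0.02 m/s and x of lid_handle in the frame of dish between -0.006 and 0.006 m and y of lid_handle in the frame of dish between -0.006 and 0.006 m and z of lid_handle in the frame of dish between 0.094 and 0.1 m and angle between the x axis of lid_handle and the x axis of dish, either way round below 0.06 rad and angle between lid_handle's own z axis and vertical below 0.05 rad and contact force between the fingers and eared below 0.05 N and contact force between the fingers and square below 0.05 N and contact force between the fingers and plain below 0.05 N and contact force between the fingers and lid below 0.05 N); the robot touches nothing.
It fails at once if a bottle topples (leans more than 0.5 rad) (angle between any of eared_neck, square_neck, plain_neck's own z axis and vertical above 0.5 rad).
It fails at once if a bottle or the lid is dropped (falls free from more than about 2 cm) ((contact force between anything else and eared below 0.05 N and linear speed of eared above 0.65 m/s) or (contact force between anything else and square below 0.05 N and linear speed of square above 0.65 m/s) or (contact force between anything else and plain below 0.05 N and linear speed of plain above 0.65 m/s) or (contact force between anything else and lid below 0.05 N and linear speed of lid above 0.65 m/s)).
It also fails if it takes over 138 s, if anything falls off the work surface, if the arm or the gripper's body presses on something with over 40 N, if the wrist force passes 120 N, or if a joint passes its speed limit or range.

## Working session

There is one attempt and no reset: what is moved stays moved. The work goes in short steps, Python scripts to look and compute and a tool call to move; the robot and the scene stay as the last step left them, time stands still between calls to the robot, and variables do not carry over. Pictures are saved under pics/ and viewed, at most 14 in all, crops included, and the job is handed in when it is done.

Besides the shell and the picture viewer there is one more tool, called after ">>>" as a command line: name --argument value ..., lists and objects as JSON in quotes. move_arm: Moves the arm, as the interface text tells. Its arguments: {"type":"object","properties":{"steps":{"type":"array","items":{"type":"object","properties":{"dx":{"type":"number"},"dy":{"type":"number"},"dz":{"type":"number"},"spin":{"type":"number"}}}},"claw":{"type":"number"},"squeeze":{"type":"number"}},"required":["steps"]}

```bash
mkdir -p pics; cat > h.py <<'E'
import numpy as np, cv2
from bench import telemetry, imaging, job, r
def cam(n):
    c=imaging.camera(n); c['img']=np.array(c['img']); return c
def save(c,f,crop=None,s=1):
    im=c['img'][:,:,::-1]
    if crop: im=im[crop[1]:crop[3],crop[0]:crop[2]]
    cv2.imwrite('pics/'+f,cv2.resize(np.ascontiguousarray(im),None,fx=s,fy=s,interpolation=cv2.INTER_CUBIC))
def ray(c,u,v):
    K,R,t=map(np.array,(c['camera_matrix'],c['R'],c['t']))
    return -R.T@t, R.T@np.linalg.solve(K,[u,v,1.])
def onz(c,u,v,z):
    o,d=ray(c,u,v); return o+d*(z-o[2])/d[2]
def proj(c,X):
    p=np.array(c['camera_matrix'])@(np.array(c['R'])@np.array(X)+np.array(c['t'])); return p[:2]/p[2]
def tri(*obs):
    A=0;b=0
    for c,u,v in obs:
        o,d=ray(c,u,v); d/=np.linalg.norm(d); P=np.eye(3)-np.outer(d,d); A=A+P; b=b+P@o
    return np.linalg.solve(A,b)
E
python3 - <<'E'
from h import *
import pickle
print(r.tips_ahead, telemetry.read_state())
cs={n:cam(n) for n in('scene','side','wrist')}
pickle.dump(cs,open('c0.pkl','wb'))
for n,c in cs.items():
    print(n,-np.array(c['R']).T@np.array(c['t']),np.array(c['R'])[2])
    save(c,n+'0.png',s=1.5)
E
```

```text
0.1822 {'time': 0.0, 'joint_positions': array([-0.02258349,  0.3329003 , -0.06469355,  1.46092171,  0.02160357,
        1.34992682, -0.08847967]), 'joint_vel': array([-0.00085071, -0.00064168,  0.00043097,  0.00019218, -0.00046423,
       -0.00070385, -0.00069328]), 'joint_torque': array([-1.20520472e-04, -6.23245955e+01,  2.44190963e-02, -3.89891267e+01,
       -6.13984605e-02,  3.97891912e-02,  1.87085252e-04]), 'ee_pos': array([ 6.24876132e-01, -8.44996088e-06,  4.03945348e-01]), 'eef_rot': array([ 7.07099847e-01,  7.07113338e-01, -5.41625388e-04, -4.89858197e-04]), 'ft_force': array([ 0.58812353, -0.00755907, -1.06901914]), 'torque': array([ 0.031916  , -0.02815138,  0.05438464]), 'grip_force': 0.0, 'width': 0.0871403032234373}
scene [ 1.10968147 -0.09413473  1.08538835] [-0.5530098   0.03224568 -0.83255052]
side [0.04262072 0.73817122 0.69202746] [ 0.38134783 -0.74711481 -0.54442015]
wrist [0.62556351 0.07257686 0.38369003] [-0.00157555 -0.26740723 -0.96358232]
```

View pics/scene0.png

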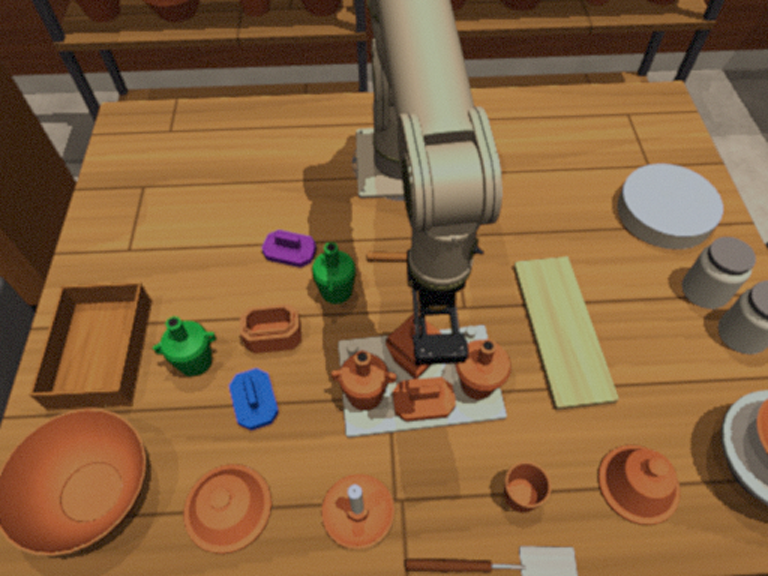

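View pics/side0.png

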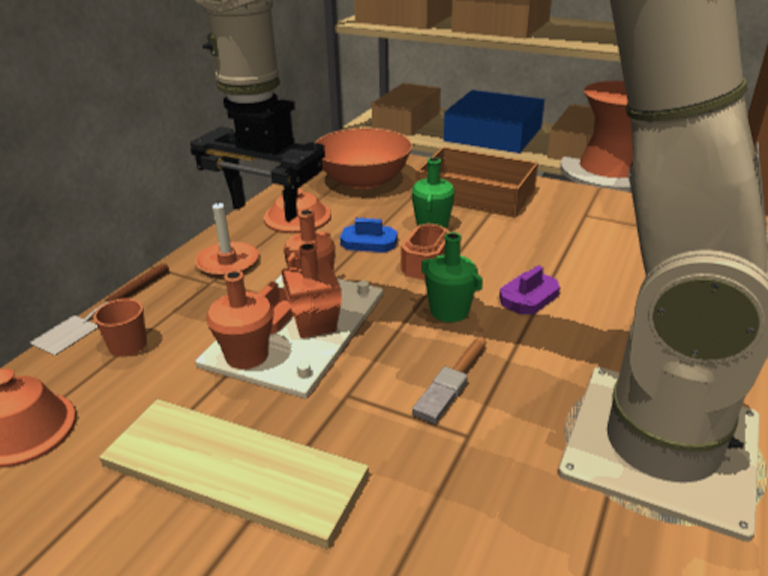

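View pics/wrist0.png

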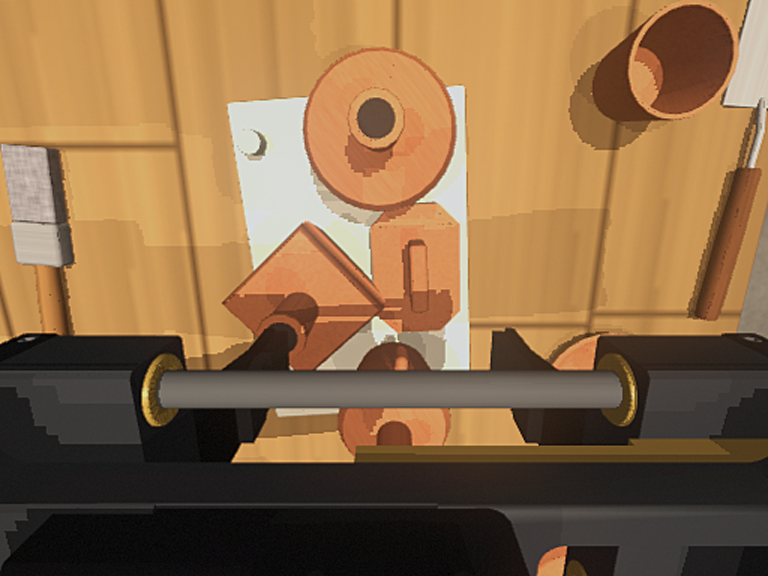

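The scene view shows the dish at (270,328), board around (565,330), eared neck (363,358) and plain neck (487,346). The lid bar is at (422,388). In the wrist view the plain neck is at (375,117), the square neck at about (281,335), and the bar at (418,275). These are all 1.5x pixels.

```bash
python3 - <<'E'
from h import *
import pickle
cs=pickle.load(open('c0.pkl','rb'));S,D,W=cs['scene'],cs['side'],cs['wrist']
q=1/1.5
def sh(n,z,*o):
    print(n,[np.round(onz(c,u*q,v*q,z)[:2],4) for c,u,v in o],np.round(tri(*[(c,u*q,v*q) for c,u,v in o]),4) if len(o)>1 else '')
sh('plain',.167,(S,487,346),(D,235,277),(W,375,117))
sh('eared',.167,(S,363,358),(D,307,214))
sh('square',.167,(D,310,249),(W,281,335))
sh('bar',.069,(W,418,243),(W,418,308)) 
sh('bar?',.069,(S,430,388),(W,416,275))
sh('dish',.064,(S,271,319),(D,425,238))
def quad(c,z,lo,hi,roi):
    h=cv2.cvtColor(c['img'],cv2.COLOR_RGB2HSV); m=cv2.inRange(h,lo,hi); k=np.zeros_like(m); x0,y0,x1,y1=roi; k[y0:y1,x0:x1]=1; m=m*k
    m=cv2.morphologyEx(m,cv2.MORPH_OPEN,np.ones((3,3)))
    cn=max(cv2.findContours(m,0,1)[0],key=cv2.contourArea)
    P=np.array([onz(c,u,v,z)[:2] for u,v in cn[:,0]])
    print(cv2.minAreaRect((P*1000).astype(np.float32)))
print(cv2.cvtColor(S['img'],cv2.COLOR_RGB2HSV)[[220,185,285,245],[375,360,235,190]])
quad(S,.02,(22,60,80),(40,255,255),(330,150,430,290))
quad(D,.02,(22,60,80),(40,255,255),(50,250,260,380))
quad(S,.015,(0,0,120),(180,60,255),(215,210,345,295))
quad(W,.015,(0,0,120),(180,60,255),(140,50,320,280))
save(S,'dish_s.png',(150,190,350,300),4)
E
```

```text
plain [array([0.6197, 0.0999]), array([0.6109, 0.1046]), array([0.6183, 0.1004])] [0.6171 0.1004 0.1626]
eared [array([ 0.6308, -0.1125]), array([ 0.6209, -0.1093])] [ 0.6266 -0.114   0.1624]
square [array([ 0.5538, -0.0106]), array([ 0.5638, -0.0148])] [ 0.5608 -0.0188  0.16  ]
bar [array([0.6476, 0.0222]), array([ 0.6486, -0.0308])] [0.6256 0.0726 0.3837]
bar? [array([0.6474, 0.0049]), array([ 0.6465, -0.0033])] [0.648  0.0014 0.0752]
dish [array([ 0.4816, -0.2915]), array([ 0.4765, -0.285 ])] [ 0.4793 -0.2921  0.0599]
[[ 29  85 172]
 [ 26  88 174]
 [100  13 183]
 [ 16 162 167]]
((503.154541015625, 289.7430725097656), (341.4290466308594, 122.32582092285156), 3.9605796337127686)
((500.6911315917969, 291.02008056640625), (337.28955078125, 119.74549102783203), 4.009283065795898)
((672.26171875, -5.3212738037109375), (56.53034973144531, 299.7228698730469), 4.113972187042236)
((550.2886962890625, 57.884742736816406), (111.3443374633789, 154.677001953125), 3.8190648555755615)
```

View pics/dish_s.png

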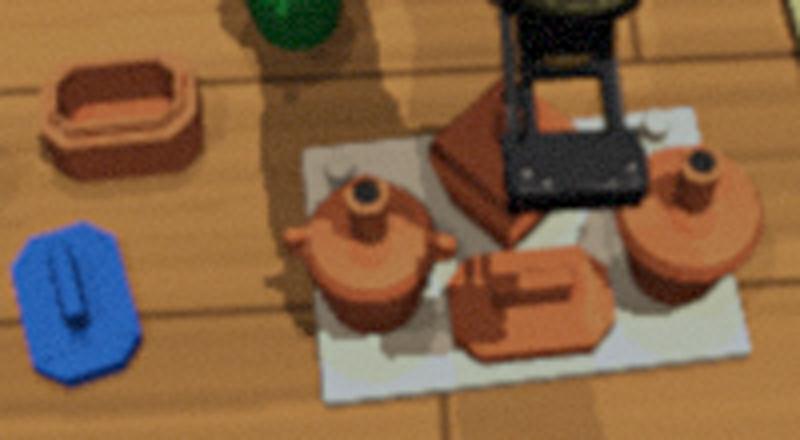

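The crop shows the dish at about (122,115) and the eared neck hole at (367,190). The plain neck hole is at (702,160), and the lid sits between the bottles. The plain bottle goes first.

>>> move_arm --steps '[{"dx":3},{"dx":4,"dy":-0.3},{"dx":3,"dy":-0.4},{"dz":2},{},{}]' --claw 6 --squeeze 20

```text
$.steps[0]: bad value
```

```bash
python3 - <<'E'
from h import *
import pickle
c=cam('wrist'); save(c,'w1.png',s=1.5); pickle.dump(c,open('c1.pkl','wb'))
s=telemetry.read_state(); print(s['ee_pos'])
for X in [(.618,.1005,.167),(.561,-.015,.167),(.629,-.112,.167),(.647,0,.069)]: print(proj(c,X)*1.5)
E
```

```text
[6.24937225e-01 4.14092213e-05 4.04286365e-01]
[374.2521893  116.92138226]
[276.08438222 335.23138396]
[394.82952944 478.37070975]
[416.62734235 270.89987097]
```

View pics/w1.png

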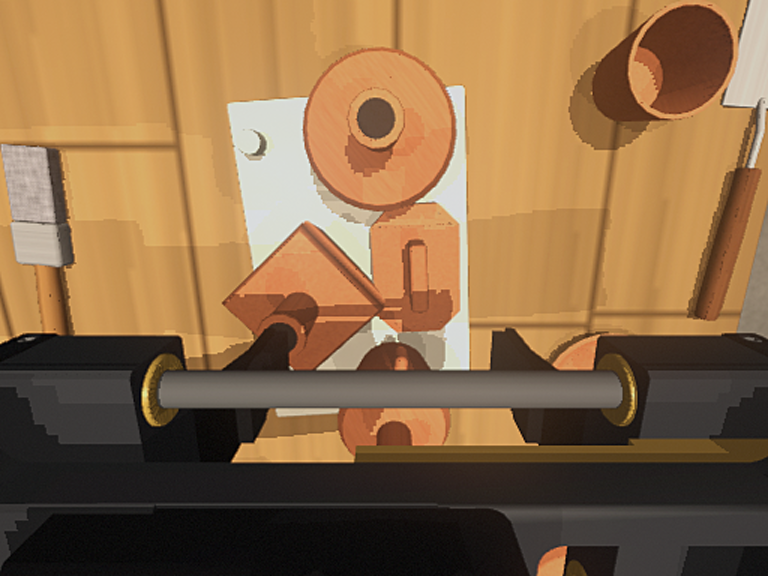

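Nothing has moved because each row needs all its keys. The same view confirms the plain neck at (376,118), which matches the estimate.

>>> move_arm --steps '[{"dx":3,"dy":0,"dz":0,"spin":0},{"dx":4,"dy":-0.3,"dz":0,"spin":0},{"dx":3,"dy":-0.4,"dz":0,"spin":0},{"dx":0,"dy":0,"dz":2,"spin":0},{"dx":0,"dy":0,"dz":3,"spin":0},{"dx":0,"dy":0,"dz":3,"spin":0},{"dx":0,"dy":0,"dz":1.7,"spin":0},{"dx":0,"dy":0,"dz":0,"spin":0},{"dx":0,"dy":0,"dz":0,"spin":0},{"dx":0,"dy":0,"dz":0,"spin":0}]' --claw 6 --squeeze 20

```text
time: 1.2
ee_pos: [0.6185, 0.1001, 0.3093]
eef_rot: [0.707, 0.707, 0.001, 0.001]
ft_force: [-0.1, 0.3, -0.3]
width: 0.0603
grip_force: 0.0
```

```bash
python3 - <<'E'
from h import *
c=cam('side'); save(c,'s1.png',(100,100,300,260),4)
s=telemetry.read_state(); print(s['ee_pos'],s['ft_force'],s['width'])
E
```

```text
[0.61841855 0.10009515 0.30930618] [-0.33913577 -0.50393679  0.0910003 ] 0.060192392840516445
```

View pics/s1.png

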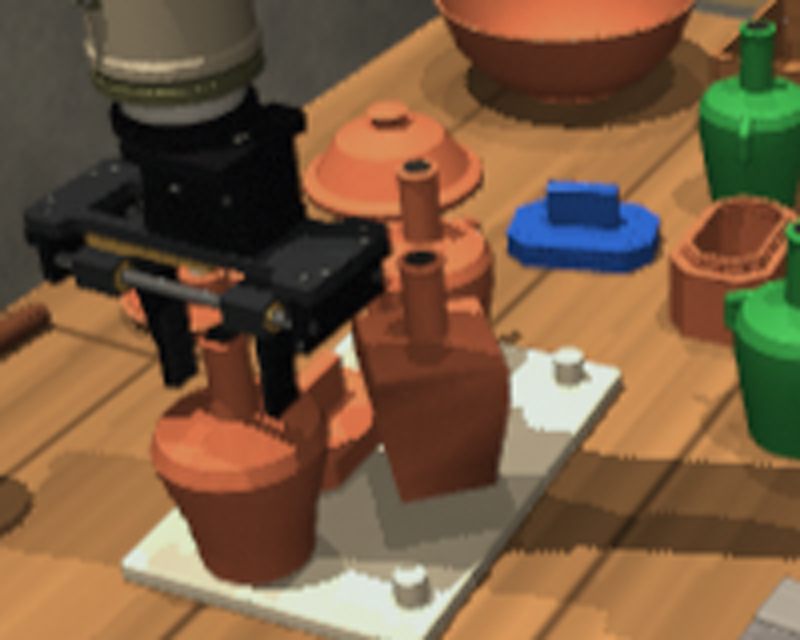

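The fingers straddle the plain neck (crop: neck 230,360; fingers at x≈178 and 278).

>>> move_arm --steps '[{"dx":0,"dy":0,"dz":0,"spin":0},{"dx":0,"dy":0,"dz":0,"spin":0},{"dx":0,"dy":0,"dz":0,"spin":0},{"dx":0,"dy":0,"dz":0,"spin":0},{"dx":0,"dy":0,"dz":0,"spin":0},{"dx":0,"dy":0,"dz":-0.5,"spin":0},{"dx":0,"dy":0,"dz":-1.5,"spin":0},{"dx":0,"dy":0,"dz":-3,"spin":0},{"dx":0,"dy":0,"dz":-1,"spin":0}]' --claw 1 --squeeze 25

```text
time: 2.15
ee_pos: [0.6185, 0.1001, 0.3717]
eef_rot: [0.707, 0.707, 0.002, 0.001]
ft_force: [0.9, -0.1, -3.2]
width: 0.0253
grip_force: 25.0
```

>>> move_arm --steps '[{"dx":2,"dy":0,"dz":0,"spin":0},{"dx":4,"dy":0,"dz":0,"spin":0},{"dx":4,"dy":0,"dz":0,"spin":0},{"dx":4,"dy":0,"dz":0,"spin":0},{"dx":4,"dy":0,"dz":0,"spin":0},{"dx":1.5,"dy":0,"dz":0,"spin":0},{"dx":0.3,"dy":0,"dz":1.5,"spin":0},{"dx":0,"dy":0,"dz":2,"spin":0},{"dx":0,"dy":0,"dz":1,"spin":0},{"dx":0,"dy":0,"dz":0.3,"spin":0},{"dx":0,"dy":0,"dz":0,"spin":0},{"dx":0,"dy":0,"dz":0,"spin":0}]'

```text
time: 3.35
ee_pos: [0.6184, 0.2976, 0.3207]
eef_rot: [0.707, 0.707, 0.001, 0.0]
ft_force: [-0.6, -0.5, -4.1]
width: 0.0252
grip_force: 25.0
```

>>> move_arm --steps '[{"dx":0,"dy":0,"dz":0.3,"spin":0},{"dx":0,"dy":0,"dz":0.2,"spin":0},{"dx":0,"dy":0,"dz":0.1,"spin":0},{"dx":0,"dy":0,"dz":0,"spin":0},{"dx":0,"dy":0,"dz":0,"spin":0}]'

```text
time: 3.85
ee_pos: [0.618, 0.2981, 0.3138]
eef_rot: [0.707, 0.707, 0.0, 0.0]
ft_force: [0.6, 0.1, -3.6]
width: 0.0253
grip_force: 25.0
```

>>> move_arm --steps '[{"dx":0,"dy":0,"dz":0.1,"spin":0},{"dx":0,"dy":0,"dz":0.1,"spin":0},{"dx":0,"dy":0,"dz":0,"spin":0},{"dx":0,"dy":0,"dz":0,"spin":0}]'

```text
time: 4.25
ee_pos: [0.6181, 0.2982, 0.3131]
eef_rot: [0.707, 0.707, 0.001, 0.0]
ft_force: [-1.4, -0.5, 6.1]
width: 0.0254
grip_force: 25.0
```

>>> move_arm --steps '[{"dx":0,"dy":0,"dz":-0.1,"spin":0},{"dx":0,"dy":0,"dz":0,"spin":0},{"dx":0,"dy":0,"dz":0,"spin":0},{"dx":0,"dy":0,"dz":0,"spin":0},{"dx":0,"dy":0,"dz":-2,"spin":0},{"dx":0,"dy":0,"dz":-4,"spin":0},{"dx":0,"dy":0,"dz":-4,"spin":0},{"dx":-4,"dy":0,"dz":0,"spin":0},{"dx":-5,"dy":0,"dz":0,"spin":0},{"dx":-5,"dy":0,"dz":0,"spin":0},{"dx":-5,"dy":0,"dz":0,"spin":0},{"dx":-5,"dy":0,"dz":0,"spin":0}]' --claw 6

```text
time: 5.45
ee_pos: [0.6177, 0.056, 0.4129]
eef_rot: [0.707, 0.707, 0.0, 0.0]
ft_force: [0.4, 0.1, -0.2]
width: 0.06
grip_force: 0.0
```

>>> move_arm --steps '[{"dx":-5,"dy":0,"dz":0,"spin":0},{"dx":-5,"dy":0,"dz":0,"spin":0},{"dx":-5,"dy":0,"dz":0,"spin":0},{"dx":-5,"dy":0,"dz":0,"spin":0},{"dx":-4,"dy":-3,"dz":0,"spin":0},{"dx":0,"dy":0,"dz":0,"spin":0},{"dx":0,"dy":0,"dz":0,"spin":0},{"dx":0,"dy":0,"dz":0,"spin":0}]'

```text
time: 6.25
ee_pos: [0.5885, -0.1806, 0.4128]
eef_rot: [0.706, 0.708, 0.0, -0.0]
ft_force: [0.6, 0.2, 0.7]
width: 0.0602
grip_force: 0.0
```

```bash
python3 - <<'E'
from h import *
import pickle
c=cam('wrist'); d=cam('side'); e=cam('scene'); pickle.dump((c,d,e),open('c2.pkl','wb'))
b=np.zeros((576,768,3),np.uint8); I=lambda a,s:cv2.resize(a[:,:,::-1],None,fx=s,fy=s,interpolation=cv2.INTER_CUBIC)
b[:384,:512]=I(c['img'],1); b[384:576,:256]=I(d['img'],.5); b[384:576,256:512]=I(e['img'],.5)
cv2.imwrite('pics/m2.png',b); print(telemetry.read_state()['ee_pos'])
for X in [(.618,.298,.172),(.561,-.015,.167),(.629,-.112,.167),(.647,0,.069)]: print(proj(c,X),proj(d,X))
E
```

```text
[ 0.58860635 -0.1804471   0.41268709]
[ 336.75222062 -981.52545169] [ 89.80711826 232.46902647]
[219.87839575 -19.16386427] [205.05696061 164.48352877]
[309.03082938 122.55074551] [202.55881717 141.61592371]
[315.18601709   9.67737391] [175.88185467 193.67850358]
```

View pics/m2.png

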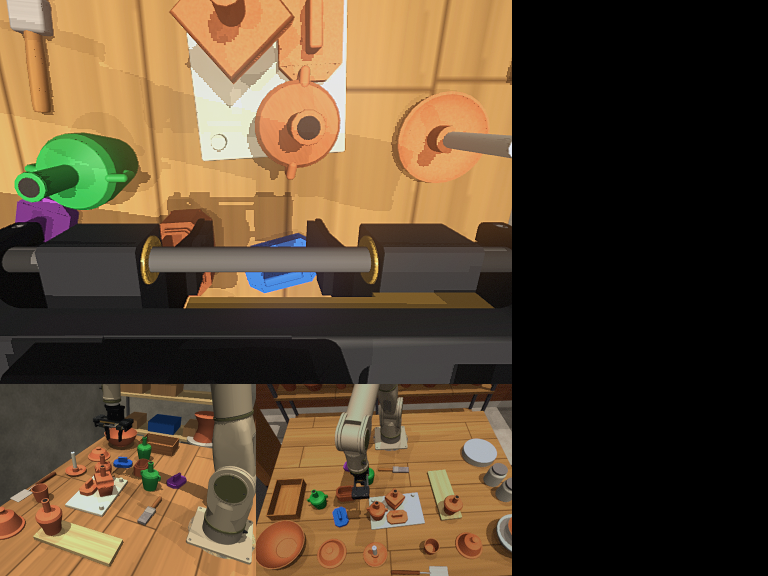

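In the wrist view (top left) the eared neck hole is at (308,127). The square neck is cut off at the top, and the plain bottle stands on the board.

```bash
python3 - <<'E'
from h import *
import pickle
c,d,e=pickle.load(open('c2.pkl','rb'))
def hole(c,X,n):
    p=proj(c,X).round().astype(int); w=12
    x0,y0=p-w; g=c['img'][max(y0,0):y0+2*w+1,x0:x0+2*w+1].max(2); m=(g<75).astype(np.uint8)
    k,l,st,ce=cv2.connectedComponentsWithStats(m)
    for i in range(1,k):
        if st[i,4]>6:
            u=ce[i]+[x0,max(y0,0)]; print(n,'area',st[i,4],u.round(1),'d',(u-proj(c,X)).round(1),onz(c,*u,X[2])[:2].round(4))
S=(.561,-.015,.167);E=(.629,-.112,.167);P=(.618,.298,.172)
hole(c,E,'wE');hole(d,E,'dE');hole(e,E,'eE')
hole(d,S,'dS');hole(e,S,'eS');hole(d,P,'dP');hole(e,P,'eP')
E
```

```text
dE area 11 [203.5 141.1] d [ 1.  -0.5] [ 0.6283 -0.1156]
eE area 20 [241.1 237.7] d [-1.1 -0.3] [ 0.6279 -0.1147]
eE area 10 [237.8 246. ] d [-4.4  8. ] [ 0.6508 -0.1237]
dS area 14 [204.4 164.1] d [-0.6 -0.3] [ 0.5632 -0.0157]
eS area 18 [278.  213.7] d [-0.2  0.4] [ 0.5623 -0.0155]
dP area 48 [ 95.  223.4] d [ 5.2 -9.1] [0.629  0.2727]
dP area 35 [ 89.7 232.2] d [-0.1 -0.3] [0.6188 0.2975]
eP area 19 [401.9 225.4] d [ 0.6 -0. ] [0.6181 0.2997]
eP area 21 [394.9 231.9] d [-6.4  6.5] [0.6357 0.2769]
```

>>> move_arm --steps '[{"dx":4,"dy":0,"dz":0,"spin":0},{"dx":4.5,"dy":-1,"dz":0,"spin":0},{"dx":4.5,"dy":-1,"dz":0,"spin":0},{"dx":3.5,"dy":-0.6,"dz":0,"spin":0},{"dx":0,"dy":0,"dz":1,"spin":0},{"dx":0,"dy":0,"dz":3,"spin":0},{"dx":0,"dy":0,"dz":4,"spin":0},{"dx":0,"dy":0,"dz":2.3,"spin":0},{"dx":0,"dy":0,"dz":0,"spin":0},{"dx":0,"dy":0,"dz":0,"spin":0},{"dx":0,"dy":0,"dz":0,"spin":0}]'

```text
time: 7.5
ee_pos: [0.5627, -0.0169, 0.3116]
eef_rot: [0.707, 0.707, 0.001, 0.001]
ft_force: [0.5, 0.5, 0.2]
width: 0.0602
grip_force: 0.0
```

>>> move_arm --steps '[{"dx":0,"dy":0,"dz":0,"spin":0},{"dx":0,"dy":0,"dz":0,"spin":0},{"dx":0,"dy":0,"dz":0,"spin":0},{"dx":0,"dy":0,"dz":0,"spin":0},{"dx":0,"dy":0,"dz":0,"spin":0},{"dx":0,"dy":0,"dz":-0.5,"spin":0},{"dx":0,"dy":0,"dz":-2,"spin":0},{"dx":0,"dy":0,"dz":-4,"spin":0},{"dx":0,"dy":0,"dz":-3.5,"spin":0},{"dx":0,"dy":0,"dz":0,"spin":0}]' --claw 1

```text
time: 8.5
ee_pos: [0.5628, -0.0169, 0.415]
eef_rot: [0.707, 0.707, 0.003, 0.003]
ft_force: [0.8, -0.3, -3.8]
width: 0.0256
grip_force: 25.0
```

>>> move_arm --steps '[{"dx":2,"dy":-1,"dz":0,"spin":0},{"dx":4,"dy":-2,"dz":0,"spin":0},{"dx":4,"dy":-2.5,"dz":0,"spin":0},{"dx":4,"dy":-2.5,"dz":0,"spin":0},{"dx":4,"dy":-2.5,"dz":0,"spin":0},{"dx":4,"dy":-2.5,"dz":0,"spin":0},{"dx":4,"dy":-2.5,"dz":0,"spin":0},{"dx":3,"dy":-2,"dz":0,"spin":0},{"dx":0.8,"dy":-0.5,"dz":0,"spin":0},{"dx":0,"dy":0,"dz":0,"spin":0},{"dx":0,"dy":0,"dz":0,"spin":0}]'

```text
time: 9.6
ee_pos: [0.3827, 0.2798, 0.4092]
eef_rot: [0.708, 0.707, -0.001, 0.0]
ft_force: [-0.3, -0.4, -3.7]
width: 0.0256
grip_force: 25.0
```

>>> move_arm --steps '[{"dx":0,"dy":0,"dz":2,"spin":0},{"dx":0,"dy":0,"dz":3,"spin":0},{"dx":0,"dy":0,"dz":2.5,"spin":0},{"dx":0,"dy":0,"dz":0.9,"spin":0},{"dx":0,"dy":0,"dz":0.3,"spin":0},{"dx":0,"dy":0,"dz":0,"spin":0},{"dx":0,"dy":0,"dz":0,"spin":0}]'

```text
time: 10.3
ee_pos: [0.3825, 0.2811, 0.3239]
eef_rot: [0.707, 0.707, 0.001, 0.0]
ft_force: [-0.6, 0.5, -3.5]
width: 0.0255
grip_force: 25.0
```

>>> move_arm --steps '[{"dx":0,"dy":0,"dz":0.3,"spin":0},{"dx":0,"dy":0,"dz":0.2,"spin":0},{"dx":0,"dy":0,"dz":0.1,"spin":0},{"dx":0,"dy":0,"dz":0.1,"spin":0},{"dx":0,"dy":0,"dz":0,"spin":0},{"dx":0,"dy":0,"dz":0,"spin":0}]'

```text
time: 10.9
ee_pos: [0.382, 0.2811, 0.3158]
eef_rot: [0.707, 0.707, 0.0, 0.0]
ft_force: [-0.2, -0.2, -2.9]
width: 0.0253
grip_force: 25.0
```

>>> move_arm --steps '[{"dx":0,"dy":0,"dz":0.1,"spin":0},{"dx":0,"dy":0,"dz":0,"spin":0},{"dx":0,"dy":0,"dz":0,"spin":0}]'

```text
time: 11.2
ee_pos: [0.3821, 0.2811, 0.3151]
eef_rot: [0.707, 0.707, 0.0, 0.0]
ft_force: [-0.1, 0.3, 0.2]
width: 0.0255
grip_force: 25.0
```

>>> move_arm --steps '[{"dx":0,"dy":0,"dz":0,"spin":0},{"dx":0,"dy":0,"dz":0,"spin":0},{"dx":0,"dy":0,"dz":0,"spin":0},{"dx":0,"dy":0,"dz":0,"spin":0},{"dx":0,"dy":0,"dz":-2,"spin":0},{"dx":0,"dy":0,"dz":-4,"spin":0},{"dx":0,"dy":0,"dz":-4,"spin":0}]' --claw 6

```text
time: 11.9
ee_pos: [0.3817, 0.2808, 0.4157]
eef_rot: [0.707, 0.707, -0.001, -0.0]
ft_force: [1.4, 0.6, -1.0]
width: 0.0596
grip_force: 0.0
```

>>> move_arm --steps '[{"dx":-2,"dy":1.2,"dz":0,"spin":0},{"dx":-4,"dy":2.5,"dz":0,"spin":0},{"dx":-4,"dy":2.5,"dz":0,"spin":0},{"dx":-4,"dy":2.5,"dz":0,"spin":0},{"dx":-4,"dy":2.5,"dz":0,"spin":0},{"dx":-4,"dy":2.5,"dz":0,"spin":0},{"dx":-4,"dy":2.5,"dz":0,"spin":0},{"dx":-4,"dy":2.5,"dz":0,"spin":0},{"dx":-4,"dy":2.5,"dz":0,"spin":0},{"dx":-4,"dy":2.5,"dz":0,"spin":0},{"dx":-1.6,"dy":0.9,"dz":0,"spin":0},{"dx":0,"dy":0,"dz":0,"spin":0}]'

```text
time: 13.1
ee_pos: [0.6285, -0.1185, 0.4138]
eef_rot: [0.709, 0.705, -0.001, 0.0]
ft_force: [-0.8, -0.7, -0.1]
width: 0.0599
grip_force: 0.0
```

>>> move_arm --steps '[{"dx":0,"dy":0,"dz":0,"spin":0},{"dx":0,"dy":0,"dz":0,"spin":0}]'

```text
time: 13.3
ee_pos: [0.6278, -0.1135, 0.4149]
eef_rot: [0.706, 0.708, 0.0, -0.0]
ft_force: [-0.1, 0.2, -0.1]
width: 0.0602
grip_force: 0.0
```

>>> move_arm --steps '[{"dx":-0.1,"dy":0,"dz":2,"spin":0},{"dx":0,"dy":0,"dz":3,"spin":0},{"dx":0,"dy":0,"dz":3.5,"spin":0},{"dx":0,"dy":0,"dz":2,"spin":0},{"dx":0,"dy":0,"dz":0,"spin":0},{"dx":0,"dy":0,"dz":0,"spin":0},{"dx":0,"dy":0,"dz":0,"spin":0}]'

```text
time: 14.0
ee_pos: [0.6285, -0.1156, 0.3118]
eef_rot: [0.707, 0.707, 0.001, 0.001]
ft_force: [-0.6, -1.6, 0.2]
width: 0.06
grip_force: 0.0
```

>>> move_arm --steps '[{"dx":0,"dy":0,"dz":0,"spin":0},{"dx":0,"dy":0,"dz":0,"spin":0},{"dx":0,"dy":0,"dz":0,"spin":0},{"dx":0,"dy":0,"dz":0,"spin":0},{"dx":0,"dy":0,"dz":0,"spin":0},{"dx":0,"dy":0,"dz":-0.5,"spin":0},{"dx":0,"dy":0,"dz":-2,"spin":0},{"dx":0,"dy":0,"dz":-4,"spin":0},{"dx":0,"dy":0,"dz":-4.5,"spin":0},{"dx":0,"dy":0,"dz":0,"spin":0}]' --claw 1

```text
time: 15.0
ee_pos: [0.6287, -0.1161, 0.4268]
eef_rot: [0.707, 0.707, 0.003, 0.004]
ft_force: [0.9, -1.1, -4.0]
width: 0.0254
grip_force: 25.0
```

>>> move_arm --steps '[{"dx":2,"dy":-0.6,"dz":0,"spin":0},{"dx":4,"dy":-1.2,"dz":0,"spin":0},{"dx":4,"dy":-1.3,"dz":0,"spin":0},{"dx":4,"dy":-1.3,"dz":0,"spin":0},{"dx":4,"dy":-1.3,"dz":0,"spin":0},{"dx":4,"dy":-1.3,"dz":0,"spin":0},{"dx":4,"dy":-1.3,"dz":0,"spin":0},{"dx":4,"dy":-1.3,"dz":0,"spin":0},{"dx":4,"dy":-1.3,"dz":0,"spin":0},{"dx":4,"dy":-1.2,"dz":0,"spin":0},{"dx":2.6,"dy":-0.5,"dz":0,"spin":0},{"dx":0,"dy":0,"dz":0,"spin":0}]'

```text
time: 16.2
ee_pos: [0.4996, 0.2945, 0.4187]
eef_rot: [0.705, 0.71, -0.0, -0.001]
ft_force: [-0.7, -0.3, -4.8]
width: 0.0254
grip_force: 25.0
```

>>> move_arm --steps '[{"dx":0,"dy":0,"dz":0,"spin":0},{"dx":0,"dy":0,"dz":0,"spin":0}]'

```text
time: 16.4
ee_pos: [0.5025, 0.2888, 0.4192]
eef_rot: [0.708, 0.707, -0.001, 0.0]
ft_force: [0.7, 0.4, -4.4]
width: 0.0255
grip_force: 25.0
```

```bash
python3 - <<'E'
from h import *
d=cam('side'); e=cam('scene'); 
I=lambda c,x,y,s:cv2.resize(c['img'][y:y+150,x:x+150,::-1],None,fx=s,fy=s,interpolation=cv2.INTER_CUBIC)
cv2.imwrite('pics/m3.png',np.hstack([I(d,40,170,2.6),I(e,310,130,2.6)])); print(telemetry.read_state()['ee_pos'])
E
```

```text
[0.50254471 0.28874511 0.41952501]
```

View pics/m3.png

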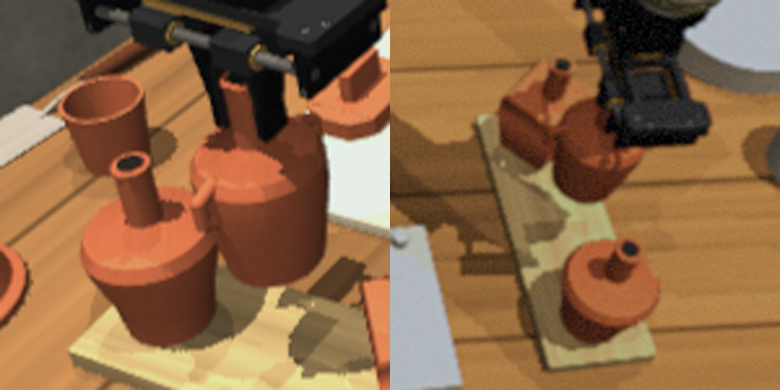

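The square bottle is at left and the plain one at lower right. The held eared bottle hangs between them with clearance, so I lower it.

>>> move_arm --steps '[{"dx":0,"dy":0,"dz":2,"spin":0},{"dx":0,"dy":0,"dz":3,"spin":0},{"dx":0,"dy":0,"dz":3,"spin":0},{"dx":0,"dy":0,"dz":1.3,"spin":0},{"dx":0,"dy":0,"dz":0.3,"spin":0},{"dx":0,"dy":0,"dz":0.2,"spin":0},{"dx":0,"dy":0,"dz":0,"spin":0},{"dx":0,"dy":0,"dz":0,"spin":0}]'

```text
time: 17.3
ee_pos: [0.5023, 0.2902, 0.3231]
eef_rot: [0.707, 0.707, 0.001, 0.0]
ft_force: [0.4, 1.3, -4.7]
width: 0.0253
grip_force: 25.0
```

>>> move_arm --steps '[{"dx":0,"dy":0,"dz":0.3,"spin":0},{"dx":0,"dy":0,"dz":0.2,"spin":0},{"dx":0,"dy":0,"dz":0.1,"spin":0},{"dx":0,"dy":0,"dz":0.1,"spin":0},{"dx":0,"dy":0,"dz":0,"spin":0},{"dx":0,"dy":0,"dz":0,"spin":0}]'

```text
time: 17.9
ee_pos: [0.502, 0.2903, 0.3152]
eef_rot: [0.707, 0.707, 0.0, -0.0]
ft_force: [-0.7, 1.1, 0.3]
width: 0.0257
grip_force: 25.0
```

>>> move_arm --steps '[{"dx":0,"dy":0,"dz":0,"spin":0},{"dx":0,"dy":0,"dz":0,"spin":0},{"dx":0,"dy":0,"dz":0,"spin":0},{"dx":0,"dy":0,"dz":0,"spin":0},{"dx":0,"dy":0,"dz":-2,"spin":0},{"dx":0,"dy":0,"dz":-4,"spin":0},{"dx":0,"dy":0,"dz":-4,"spin":0}]' --claw 6

```text
time: 18.6
ee_pos: [0.5018, 0.2898, 0.4155]
eef_rot: [0.707, 0.707, -0.001, -0.0]
ft_force: [0.9, 0.4, 1.2]
width: 0.0589
grip_force: 0.0
```

>>> move_arm --steps '[{"dx":-3,"dy":1,"dz":0,"spin":0},{"dx":-4,"dy":2,"dz":0,"spin":0},{"dx":-4,"dy":2,"dz":0,"spin":0},{"dx":-4,"dy":2,"dz":0,"spin":0},{"dx":-4,"dy":2,"dz":0,"spin":0},{"dx":-4,"dy":2,"dz":0,"spin":0},{"dx":-4,"dy":1,"dz":0,"spin":0},{"dx":-4,"dy":1,"dz":0,"spin":0},{"dx":0,"dy":0,"dz":0,"spin":0},{"dx":0,"dy":0,"dz":0,"spin":0},{"dx":0,"dy":0,"dz":0,"spin":0}]'

```text
time: 19.7
ee_pos: [0.6319, -0.0186, 0.4148]
eef_rot: [0.707, 0.708, 0.0, -0.0]
ft_force: [-0.1, 0.5, 0.0]
width: 0.0601
grip_force: 0.0
```

```bash
python3 - <<'E'
from h import *
import pickle
c=cam('wrist');d=cam('side');e=cam('scene'); pickle.dump((c,d,e),open('c3.pkl','wb')); save(c,'w3.png',s=1.5)
s=telemetry.read_state();print(s['ee_pos'],s['eef_rot'])
for n,k in(('d',d),('e',e)):
  for X in [(.618,.298,.172),(.382,.281,.172),(.502,.29,.172)]:
    p=proj(k,X).round().astype(int);w=5;g=k['img'][p[1]-w:p[1]+w+1,p[0]-w:p[0]+w+1].max(2)<75
    v,u=np.nonzero(g); print(n,X,onz(k,u.mean()+p[0]-w,v.mean()+p[1]-w,X[2])[:2].round(4) if len(u) else None)
E
```

```text
[ 0.6318721  -0.018496    0.41489551] [ 7.06341431e-01  7.07871263e-01  2.24131207e-04 -8.93388633e-05]
d (0.618, 0.298, 0.172) [0.6192 0.2967]
d (0.382, 0.281, 0.172) [0.3833 0.2822]
d (0.502, 0.29, 0.172) [0.5025 0.2906]
e (0.618, 0.298, 0.172) [0.6198 0.2964]
e (0.382, 0.281, 0.172) [0.3854 0.2794]
e (0.502, 0.29, 0.172) [0.5046 0.2885]
```

View pics/w3.png

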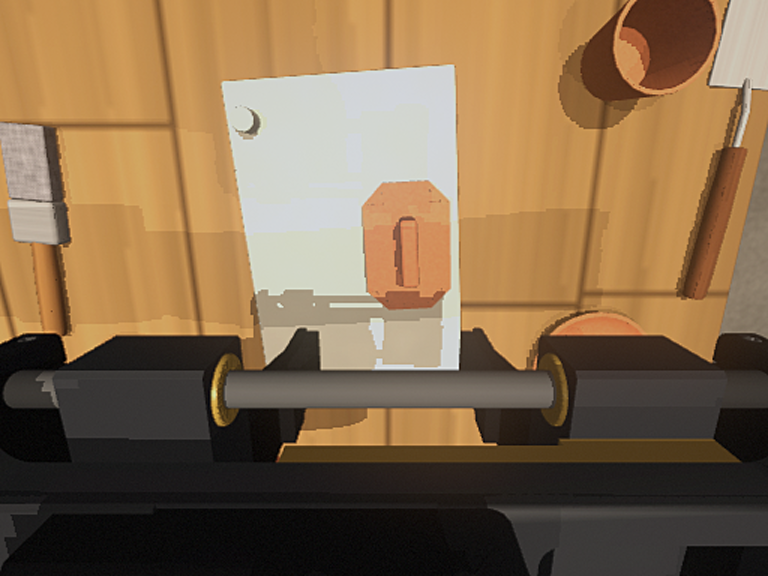

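The lid now lies alone on the slab, centred at about (406,245) in 1.5x pixels. Its bar spans (408,218) to (408,286). Next I look at the dish the same way.

>>> move_arm --steps '[{"dx":-2,"dy":-1,"dz":0,"spin":0},{"dx":-4,"dy":-2,"dz":0,"spin":0},{"dx":-4,"dy":-2.5,"dz":0,"spin":0},{"dx":-4,"dy":-2.5,"dz":0,"spin":0},{"dx":-4,"dy":-2.5,"dz":0,"spin":0},{"dx":-4,"dy":-2.5,"dz":0,"spin":0},{"dx":-4,"dy":-2.5,"dz":0,"spin":0},{"dx":-2,"dy":-1.3,"dz":0,"spin":0},{"dx":0,"dy":0,"dz":0,"spin":0},{"dx":0,"dy":0,"dz":0,"spin":0},{"dx":0,"dy":0,"dz":0,"spin":0}]'

```text
time: 20.95
ee_pos: [0.465, -0.2984, 0.4148]
eef_rot: [0.706, 0.708, 0.0, -0.0]
ft_force: [0.8, 0.7, 0.6]
width: 0.0602
grip_force: 0.0
```

```bash
python3 - <<'E'
from h import *
import pickle
w=cam('wrist'); pickle.dump(w,open('c4.pkl','wb')); save(w,'w4.png',(100,40,400,240),2.6)
s=telemetry.read_state();print(s['ee_pos'],s['eef_rot'])
c,d,e=pickle.load(open('c3.pkl','rb'))
h=cv2.cvtColor(c['img'],cv2.COLOR_RGB2HSV); m=((h[:,:,1]>90)*255).astype(np.uint8); m[:110]=0;m[210:]=0;m[:,:225]=0;m[:,303:]=0
cn=max(cv2.findContours(m,0,1)[0],key=cv2.contourArea)
for z in(.035,.015):
    P=np.array([onz(c,u,v,z)[:2] for u,v in cn[:,0]])*1000; print(z,cv2.minAreaRect(P.astype(np.float32)))
# bar top corners (1.5x px)
for u,v in[(401,218),(415,217),(417,286),(401,287)]: print(onz(c,u/1.5,v/1.5,.069).round(4))
print(proj(w,(.479,-.292,.064)))
E
```

```text
[ 0.46502624 -0.29840781  0.41471743] [ 7.06108035e-01  7.08104063e-01  2.75083054e-04 -5.62711194e-05]
0.035 ((647.7155151367188, -7.309207916259766), (75.1900405883789, 113.91303253173828), 2.3288285732269287)
0.015 ((648.5631713867188, -10.720626831054688), (79.37357330322266, 120.2510757446289), 2.328826665878296)
[0.6419 0.0221 0.069 ]
[0.6529 0.0229 0.069 ]
[ 0.6556 -0.0335  0.069 ]
[ 0.6424 -0.0344  0.069 ]
[270.06749347 172.89788714]
```

View pics/w4.png

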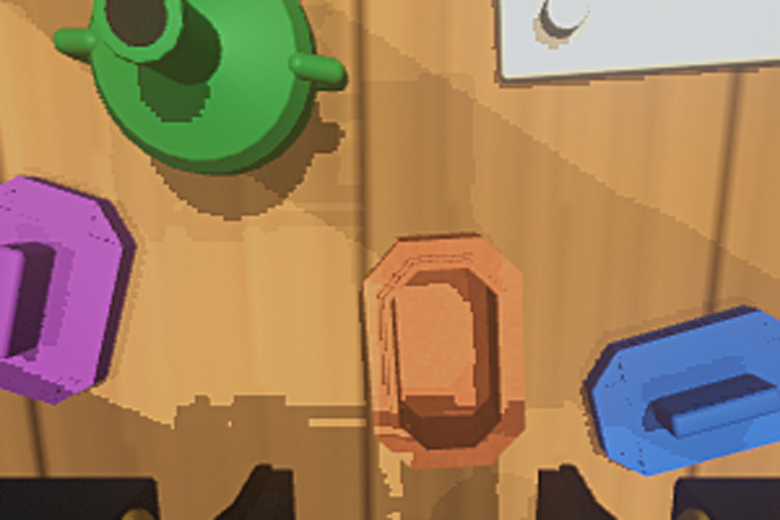

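The dish is at crop (445,350), clear of the blue and purple lids. I segment it by hue.

```bash
python3 - <<'E'
from h import *
import pickle
w=pickle.load(open('c4.pkl','rb'))
h=cv2.cvtColor(w['img'],cv2.COLOR_RGB2HSV)
print(h[170,[215,235,248,262,275,292,300,310]].tolist())
for hi in(10,12,13):
    m=(((h[:,:,0]<=hi)|(h[:,:,0]>172))&(h[:,:,1]>80)).astype(np.uint8)*255; m[:120]=0;m[225:]=0;m[:,:232]=0;m[:,310:]=0
    cn=max(cv2.findContours(m,0,1)[0],key=cv2.contourArea)
    print(hi,cv2.boundingRect(cn))
    for z in(.055,):
        P=np.array([onz(w,u,v,z)[:2] for u,v in cn[:,0]])*1000; print(z,cv2.minAreaRect(P.astype(np.float32)))
v=cv2.resize(np.hstack([w['img'][120:225,225:315,::-1],cv2.cvtColor(m[120:225,225:315],8)]),None,fx=4,fy=4); cv2.imwrite('pics/dm.png',v)
E
```

```text
[[18, 142, 213], [17, 147, 213], [12, 165, 189], [13, 156, 213], [13, 157, 213], [13, 153, 227], [13, 156, 213], [16, 147, 191]]
10 (244, 143, 58, 77)
0.055 ((481.4544982910156, -306.20068359375), (74.45684051513672, 99.33577728271484), 3.376535177230835)
12 (241, 129, 61, 92)
0.055 ((480.60394287109375, -298.4990539550781), (75.46124267578125, 116.34569549560547), 3.556743860244751)
13 (241, 129, 61, 92)
0.055 ((481.0040588378906, -298.54217529296875), (75.5860595703125, 117.0626220703125), 2.504718065261841)
```

View pics/dm.png

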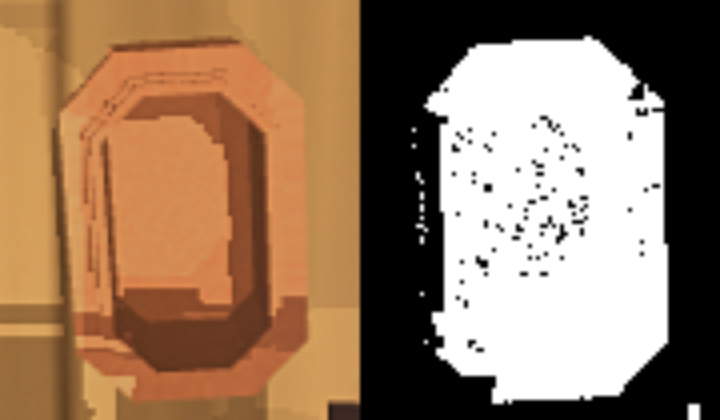

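In the x4 crop the ledge edges are: left (61,112) to (78,347), right (305,98) to (307,345), top (115,48) to (238,42), bottom (135,400) to (262,392).

```bash
python3 - <<'E'
from h import *
import pickle
w=pickle.load(open('c4.pkl','rb'))
f=lambda u,v:onz(w,225+u/4-.4,120+v/4-.4,.055)[:2]*1000
L={k:(f(*a),f(*b)) for k,a,b in[('left',(61,112),(78,347)),('right',(305,98),(307,345)),('top',(115,48),(238,42)),('bot',(135,400),(262,392))]}
for k,(a,b) in L.items():
    d=b-a; print(k,a.round(1),b.round(1),np.degrees(np.arctan2(-d[0],d[1]) if k in('left','right') else np.arctan2(d[1],d[0])).round(2))
th=np.radians(2.7)
for th in np.radians([2,3,4]):
    ex=np.array([np.cos(th),np.sin(th)]);ey=np.array([-ex[1],ex[0]]); M=lambda k:sum(L[k])/2
    cx=(M('left')@ex+M('right')@ex)/2; cy=(M('top')@ey+M('bot')@ey)/2
    print(np.degrees(th),(M('right')-M('left'))@ex,(M('top')-M('bot'))@ey,cx*ex+cy*ey)
E
```

```text
left [ 441.5 -262.1] [ 445.9 -338.6] -176.76
right [ 516.9 -257.6] [ 521.  -337.7] -177.04
top [ 458.3 -242.7] [ 495.7 -240.8] 2.89
bot [ 464.6 -357.1] [ 506.8 -354.1] 4.01
2.0 75.27229342185983 114.11962955833786 [ 481.3073056  -298.66080997]
3.0000000000000004 75.26212744339384 114.18427898127318 [ 481.30205682 -298.66202115]
4.0 75.22903589182798 114.21414676670285 [ 481.29685352 -298.66341477]
```

The dish centre is (0.4813,-0.2987), yaw about 3.2°, with its size confirmed at 75x114. The lid is at (0.6477,-0.0073), yaw about 2.4°. I go to the lid.

>>> move_arm --steps '[{"dx":2,"dy":1,"dz":0,"spin":0},{"dx":4,"dy":2.5,"dz":0,"spin":0},{"dx":4,"dy":2.5,"dz":0,"spin":0},{"dx":4,"dy":2.5,"dz":0,"spin":0},{"dx":4,"dy":2.5,"dz":0,"spin":0},{"dx":4,"dy":2.5,"dz":0,"spin":0},{"dx":4,"dy":2.5,"dz":0,"spin":0},{"dx":3.1,"dy":2.3,"dz":0,"spin":-0.045},{"dx":0,"dy":0,"dz":0,"spin":0},{"dx":0,"dy":0,"dz":0,"spin":0},{"dx":0,"dy":0,"dz":0,"spin":0}]' --claw 4

```text
time: 22.1
ee_pos: [0.6468, -0.0095, 0.4147]
eef_rot: [0.691, 0.723, -0.0, 0.0]
ft_force: [-0.0, -1.7, 0.4]
width: 0.0398
grip_force: 0.0
```

>>> move_arm --steps '[{"dx":0,"dy":0,"dz":3,"spin":0},{"dx":0,"dy":0,"dz":4,"spin":0},{"dx":0,"dy":0,"dz":4,"spin":0},{"dx":0,"dy":0,"dz":2,"spin":0},{"dx":0,"dy":0,"dz":0,"spin":0},{"dx":0,"dy":0,"dz":0,"spin":0},{"dx":0,"dy":0,"dz":0,"spin":0}]'

```text
time: 22.8
ee_pos: [0.6475, -0.0094, 0.2871]
eef_rot: [0.691, 0.723, 0.001, 0.001]
ft_force: [0.5, 0.5, 0.6]
width: 0.0397
grip_force: 0.0
```

```bash
python3 - <<'E'
from h import *
s=telemetry.read_state();q=s['eef_rot'];print(s['ee_pos'],q,np.degrees(np.arctan2(q[1]**2-q[0]**2,2*q[0]*q[1])),s['width'])
E
```

```text
[ 0.64754612 -0.00942564  0.28705986] [0.69129453 0.72257121 0.00112634 0.00120387] 2.534512050243895 0.03969718300686672
```

>>> move_arm --steps '[{"dx":0.2,"dy":0,"dz":2,"spin":0},{"dx":0,"dy":0,"dz":2.5,"spin":0},{"dx":0,"dy":0,"dz":1.3,"spin":0},{"dx":0,"dy":0,"dz":0.4,"spin":0},{"dx":0,"dy":0,"dz":0,"spin":0},{"dx":0,"dy":0,"dz":0,"spin":0},{"dx":0,"dy":0,"dz":0,"spin":0}]'

```text
time: 23.5
ee_pos: [0.6474, -0.007, 0.224]
eef_rot: [0.691, 0.723, 0.001, 0.001]
ft_force: [0.6, -0.6, 0.0]
width: 0.04
grip_force: 0.0
```

>>> move_arm --steps '[{"dx":0,"dy":0,"dz":0,"spin":0},{"dx":0,"dy":0,"dz":0,"spin":0},{"dx":0,"dy":0,"dz":0,"spin":0},{"dx":0,"dy":0,"dz":0,"spin":0},{"dx":0,"dy":0,"dz":0,"spin":0}]' --claw 0.4 --squeeze 25

```text
time: 24.0
ee_pos: [0.647, -0.007, 0.2228]
eef_rot: [0.691, 0.723, 0.0, 0.0]
ft_force: [0.5, 0.1, -0.1]
width: 0.0139
grip_force: 25.0
```

>>> move_arm --steps '[{"dx":0,"dy":0,"dz":-0.5,"spin":0},{"dx":0,"dy":0,"dz":-2,"spin":0},{"dx":0,"dy":0,"dz":-4,"spin":0},{"dx":0,"dy":0,"dz":-4,"spin":0},{"dx":0,"dy":0,"dz":-1.5,"spin":0},{"dx":0,"dy":0,"dz":0,"spin":0}]'

```text
time: 24.6
ee_pos: [0.6474, -0.007, 0.3451]
eef_rot: [0.691, 0.723, 0.001, 0.001]
ft_force: [0.2, -0.2, -3.4]
width: 0.0136
grip_force: 25.0
```

>>> move_arm --steps '[{"dx":-2,"dy":0,"dz":0,"spin":0},{"dx":-4,"dy":-1,"dz":0,"spin":0},{"dx":-4,"dy":-2.5,"dz":0,"spin":0},{"dx":-4,"dy":-3,"dz":0,"spin":0},{"dx":-4,"dy":-3,"dz":0,"spin":0},{"dx":-4,"dy":-3,"dz":0,"spin":0},{"dx":-4,"dy":-3,"dz":0,"spin":0},{"dx":-2.4,"dy":-2.3,"dz":0,"spin":0},{"dx":0,"dy":0,"dz":0,"spin":-0.01},{"dx":0,"dy":0,"dz":0,"spin":0},{"dx":0,"dy":0,"dz":0,"spin":0},{"dx":0,"dy":0,"dz":0,"spin":0}]'

```text
time: 25.8
ee_pos: [0.4826, -0.2974, 0.3419]
eef_rot: [0.687, 0.727, 0.0, -0.001]
ft_force: [-0.0, 0.8, -1.4]
width: 0.0137
grip_force: 25.0
```

>>> move_arm --steps '[{"dx":0,"dy":0,"dz":2,"spin":0},{"dx":0,"dy":0,"dz":1.5,"spin":0},{"dx":0,"dy":0,"dz":0,"spin":0},{"dx":0,"dy":0,"dz":0,"spin":0}]'

```text
time: 26.2
ee_pos: [0.482, -0.2984, 0.3076]
eef_rot: [0.687, 0.726, -0.0, -0.0]
ft_force: [-0.2, 0.0, -1.9]
width: 0.0137
grip_force: 25.0
```

```bash
python3 - <<'E'
from h import *
import pickle
s=telemetry.read_state();q=s['eef_rot'];print(s['ee_pos'],q,np.degrees(np.arctan2(q[1]**2-q[0]**2,2*q[0]*q[1])),s['width'],s['ft_force'])
d=cam('side');e=cam('scene');pickle.dump((d,e),open('c5.pkl','wb'))
I=lambda c,x,y:cv2.resize(c['img'][y:y+100,x:x+100,::-1],None,fx=4,fy=4,interpolation=cv2.INTER_CUBIC)
cv2.imwrite('pics/m5.png',np.hstack([I(d,235,110),I(e,130,160)]))
E
```

```text
[ 0.4820498  -0.29841995  0.30755106] [ 6.87215890e-01  7.26453107e-01 -9.73513697e-05 -4.39635304e-04] 3.179739957241375 0.013700249735595397 [-0.15469825  0.03896349 -1.87342667]
```

View pics/m5.png

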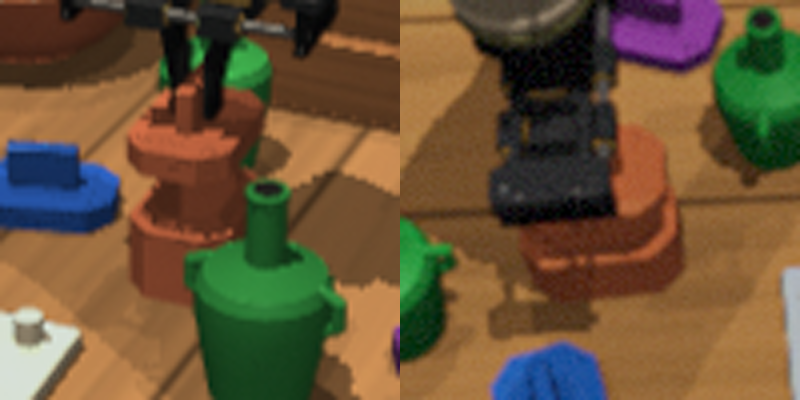

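Side and scene crops show the lid hanging directly over the dish. I lower it to the rim.

>>> move_arm --steps '[{"dx":0,"dy":0,"dz":1.5,"spin":0},{"dx":0,"dy":-0.05,"dz":1.3,"spin":0},{"dx":0,"dy":0,"dz":0.5,"spin":0},{"dx":0,"dy":0,"dz":0,"spin":0},{"dx":0,"dy":0,"dz":0,"spin":0},{"dx":0,"dy":0,"dz":0,"spin":0}]'

```text
time: 26.9
ee_pos: [0.4816, -0.2988, 0.2752]
eef_rot: [0.687, 0.726, 0.0, 0.0]
ft_force: [0.1, 0.2, -2.4]
width: 0.0137
grip_force: 25.0
```

>>> move_arm --steps '[{"dx":0,"dy":0,"dz":0.2,"spin":0},{"dx":0,"dy":0,"dz":0.2,"spin":0},{"dx":0,"dy":0,"dz":0.2,"spin":0},{"dx":0,"dy":0,"dz":0,"spin":0},{"dx":0,"dy":0,"dz":0,"spin":0}]'

```text
time: 27.4
ee_pos: [0.4814, -0.2987, 0.2687]
eef_rot: [0.687, 0.726, 0.0, -0.0]
ft_force: [0.5, 0.9, -2.8]
width: 0.0137
grip_force: 25.0
```

No contact force 3 mm into the rim zone, so it is entering freely.

>>> move_arm --steps '[{"dx":0,"dy":0,"dz":0.2,"spin":0},{"dx":0,"dy":0,"dz":0.2,"spin":0},{"dx":0,"dy":0,"dz":0.1,"spin":0},{"dx":0,"dy":0,"dz":0,"spin":0},{"dx":0,"dy":0,"dz":0,"spin":0}]'

```text
time: 27.9
ee_pos: [0.4814, -0.2988, 0.2638]
eef_rot: [0.687, 0.726, 0.0, 0.0]
ft_force: [0.6, -0.1, -2.2]
width: 0.0137
grip_force: 25.0
```

>>> move_arm --steps '[{"dx":0,"dy":0,"dz":0.1,"spin":0},{"dx":0,"dy":0,"dz":0.1,"spin":0},{"dx":0,"dy":0,"dz":0,"spin":0},{"dx":0,"dy":0,"dz":0,"spin":0}]'

```text
time: 28.3
ee_pos: [0.4814, -0.2988, 0.2628]
eef_rot: [0.687, 0.726, 0.0, 0.0]
ft_force: [-2.6, 2.4, 7.8]
width: 0.0137
grip_force: 25.0
```

The TCP stopped exactly at the predicted home height. I release and go back to the eared bottle.

>>> move_arm --steps '[{"dx":0,"dy":0,"dz":-0.1,"spin":0},{"dx":0,"dy":0,"dz":0,"spin":0},{"dx":0,"dy":0,"dz":0,"spin":0},{"dx":0,"dy":0,"dz":0,"spin":0},{"dx":0,"dy":0,"dz":-1,"spin":0},{"dx":0,"dy":0,"dz":-2.5,"spin":0},{"dx":0,"dy":0,"dz":-4,"spin":0},{"dx":0,"dy":0,"dz":-4,"spin":0},{"dx":0,"dy":0,"dz":-3.5,"spin":0.055},{"dx":0,"dy":0,"dz":0,"spin":0}]' --claw 4

```text
time: 29.3
ee_pos: [0.4819, -0.2992, 0.419]
eef_rot: [0.708, 0.706, 0.001, 0.004]
ft_force: [0.3, -0.4, 0.4]
width: 0.0398
grip_force: 0.0
```

>>> move_arm --steps '[{"dx":3,"dy":0,"dz":0,"spin":0},{"dx":5,"dy":0,"dz":0,"spin":0},{"dx":5,"dy":0,"dz":0,"spin":0},{"dx":5,"dy":0,"dz":0,"spin":0},{"dx":5,"dy":0,"dz":0,"spin":0},{"dx":5,"dy":0,"dz":0,"spin":0},{"dx":5,"dy":0,"dz":0,"spin":0},{"dx":5,"dy":0,"dz":0,"spin":0},{"dx":5,"dy":0,"dz":0,"spin":0},{"dx":5,"dy":1,"dz":0,"spin":0},{"dx":5,"dy":1,"dz":0,"spin":0},{"dx":4,"dy":0.1,"dz":0,"spin":0}]' --claw 6

```text
time: 30.5
ee_pos: [0.502, 0.2718, 0.4127]
eef_rot: [0.707, 0.707, 0.0, -0.0]
ft_force: [-0.3, 0.6, 0.4]
width: 0.0601
grip_force: 0.0
```

>>> move_arm --steps '[{"dx":1.9,"dy":0,"dz":0,"spin":0},{"dx":0,"dy":0,"dz":0,"spin":0},{"dx":0,"dy":0,"dz":0,"spin":0},{"dx":0,"dy":0,"dz":0,"spin":0}]'

```text
time: 30.9
ee_pos: [0.5024, 0.2869, 0.4128]
eef_rot: [0.708, 0.706, -0.0, 0.0]
ft_force: [0.1, 0.4, -0.4]
width: 0.0602
grip_force: 0.0
```

```bash
python3 - <<'E'
from h import *
import pickle
s=telemetry.read_state();q=s['eef_rot'];print(s['ee_pos'],np.degrees(np.arctan2(q[1]**2-q[0]**2,2*q[0]*q[1])),s['width'])
d=cam('side');e=cam('scene')
I=lambda c,x,y:cv2.resize(c['img'][y:y+100,x:x+100,::-1],None,fx=4,fy=4,interpolation=cv2.INTER_CUBIC)
cv2.imwrite('pics/m6.png',np.hstack([I(d,235,110),I(e,130,160)]))
th=np.radians(3.2);ex=np.array([np.cos(th),np.sin(th),0]);ey=np.array([-ex[1],ex[0],0]);o=np.array([.4813,-.2987,.109])
for a in(-.007,.007):
  for b in(-.028,.028): print((proj(d,o+a*ex+b*ey)-[235,110])*4,(proj(e,o+a*ex+b*ey)-[130,160])*4+[400,0])
E
```

```text
[0.50237345 0.28693775 0.41283296] -0.09927807338125962 0.060184864867056584
[218.5557234  113.88303226] [542.58650148 173.50297256]
[191.35415829 148.12248195] [621.71704376 166.11518272]
[200.19795795 110.66438948] [542.26734673 190.12735322]
[172.46454226 144.66129735] [621.92824553 182.63916188]
```

View pics/m6.png

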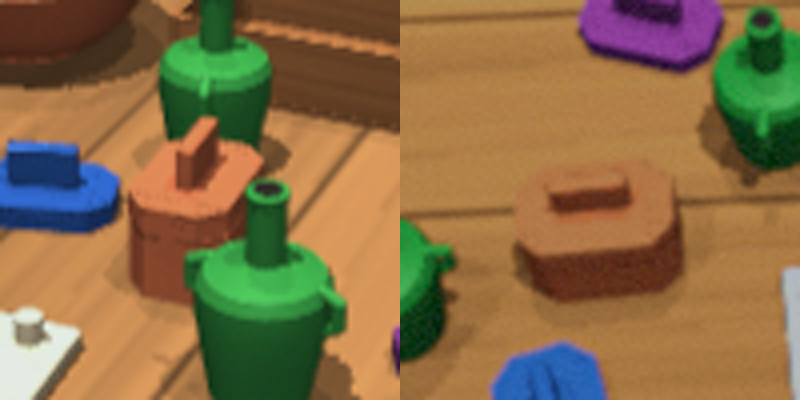

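The lid is seated flush and square on the dish in both views. The eared bottle goes back first.

>>> move_arm --steps '[{"dx":0.3,"dy":0,"dz":2,"spin":0},{"dx":0,"dy":0,"dz":3,"spin":0},{"dx":0,"dy":0,"dz":3,"spin":0},{"dx":0,"dy":0,"dz":1.6,"spin":0},{"dx":0,"dy":0,"dz":0,"spin":0},{"dx":0,"dy":0,"dz":0,"spin":0},{"dx":0,"dy":0,"dz":0,"spin":0}]'

```text
time: 31.7
ee_pos: [0.5024, 0.2913, 0.3183]
eef_rot: [0.707, 0.707, 0.001, 0.0]
ft_force: [0.2, -0.2, 0.2]
width: 0.0595
grip_force: 0.0
```

>>> move_arm --steps '[{"dx":0,"dy":0,"dz":0,"spin":0},{"dx":0,"dy":0,"dz":0,"spin":0},{"dx":0,"dy":0,"dz":0,"spin":0},{"dx":0,"dy":0,"dz":0,"spin":0},{"dx":0,"dy":0,"dz":0,"spin":0}]' --claw 1

```text
time: 32.2
ee_pos: [0.502, 0.2913, 0.3168]
eef_rot: [0.707, 0.707, 0.0, -0.0]
ft_force: [-0.7, 0.7, -0.2]
width: 0.028
grip_force: 0.0
```

>>> move_arm --steps '[{"dx":0,"dy":0,"dz":-0.5,"spin":0},{"dx":0,"dy":0,"dz":-2,"spin":0},{"dx":0,"dy":0,"dz":-4,"spin":0},{"dx":0,"dy":0,"dz":-3.5,"spin":0},{"dx":0,"dy":0,"dz":0,"spin":0},{"dx":0,"dy":0,"dz":0,"spin":0}]'

```text
time: 32.8
ee_pos: [0.5019, 0.2913, 0.4167]
eef_rot: [0.707, 0.707, 0.0, 0.0]
ft_force: [-1.2, 0.0, -6.1]
width: 0.0257
grip_force: 25.0
```

>>> move_arm --steps '[{"dx":-2,"dy":0.6,"dz":0,"spin":0},{"dx":-4,"dy":1.2,"dz":0,"spin":0},{"dx":-4,"dy":1.3,"dz":0,"spin":0},{"dx":-4,"dy":1.3,"dz":0,"spin":0},{"dx":-4,"dy":1.3,"dz":0,"spin":0},{"dx":-4,"dy":1.3,"dz":0,"spin":0},{"dx":-4,"dy":1.3,"dz":0,"spin":0},{"dx":-4,"dy":1.3,"dz":0,"spin":0},{"dx":-4,"dy":1.3,"dz":0,"spin":0},{"dx":-4,"dy":1.2,"dz":0,"spin":0},{"dx":-2.6,"dy":0.6,"dz":0,"spin":0},{"dx":0,"dy":0,"dz":0,"spin":0}]'

```text
time: 34.0
ee_pos: [0.6286, -0.1204, 0.4136]
eef_rot: [0.71, 0.705, -0.002, -0.001]
ft_force: [0.4, -0.6, -4.5]
width: 0.0255
grip_force: 25.0
```

>>> move_arm --steps '[{"dx":0,"dy":0,"dz":0,"spin":0},{"dx":0,"dy":0,"dz":0,"spin":0},{"dx":0,"dy":0,"dz":2,"spin":0},{"dx":0,"dy":0,"dz":3,"spin":0},{"dx":0,"dy":0,"dz":2.5,"spin":0},{"dx":0,"dy":0,"dz":1,"spin":0},{"dx":0,"dy":0,"dz":0,"spin":0},{"dx":0,"dy":0,"dz":0,"spin":0}]'

```text
time: 34.8
ee_pos: [0.6293, -0.1142, 0.333]
eef_rot: [0.707, 0.707, 0.001, 0.001]
ft_force: [0.5, -0.1, -4.1]
width: 0.0254
grip_force: 25.0
```

>>> move_arm --steps '[{"dx":0,"dy":0,"dz":0.6,"spin":0},{"dx":0,"dy":0,"dz":0.4,"spin":0},{"dx":0,"dy":0,"dz":0.2,"spin":0},{"dx":0,"dy":0,"dz":0.2,"spin":0},{"dx":0,"dy":0,"dz":0.1,"spin":0},{"dx":0,"dy":0,"dz":0,"spin":0},{"dx":0,"dy":0,"dz":0,"spin":0}]'

```text
time: 35.5
ee_pos: [0.629, -0.1147, 0.3169]
eef_rot: [0.707, 0.707, 0.0, 0.0]
ft_force: [0.3, -0.2, -5.4]
width: 0.0257
grip_force: 25.0
```

>>> move_arm --steps '[{"dx":0,"dy":0,"dz":0.1,"spin":0},{"dx":0,"dy":0,"dz":0.1,"spin":0},{"dx":0,"dy":0,"dz":0.1,"spin":0},{"dx":0,"dy":0,"dz":0,"spin":0},{"dx":0,"dy":0,"dz":0,"spin":0}]'

```text
time: 36.0
ee_pos: [0.629, -0.1147, 0.3138]
eef_rot: [0.707, 0.707, 0.0, 0.0]
ft_force: [-0.6, 0.6, -4.2]
width: 0.0254
grip_force: 25.0
```

>>> move_arm --steps '[{"dx":0,"dy":0,"dz":0.1,"spin":0},{"dx":0,"dy":0,"dz":0.1,"spin":0},{"dx":0,"dy":0,"dz":0,"spin":0},{"dx":0,"dy":0,"dz":0,"spin":0}]'

```text
time: 36.4
ee_pos: [0.6291, -0.1149, 0.3123]
eef_rot: [0.707, 0.707, 0.0, 0.0]
ft_force: [-0.7, -1.1, 1.0]
width: 0.0251
grip_force: 25.0
```

Touchdown. I release it and go to the square bottle.

>>> move_arm --steps '[{"dx":0,"dy":0,"dz":0,"spin":0},{"dx":0,"dy":0,"dz":0,"spin":0},{"dx":0,"dy":0,"dz":0,"spin":0},{"dx":0,"dy":0,"dz":0,"spin":0},{"dx":0,"dy":0,"dz":-2,"spin":0},{"dx":0,"dy":0,"dz":-4,"spin":0},{"dx":0,"dy":0,"dz":-4,"spin":0},{"dx":0,"dy":0,"dz":0,"spin":0}]' --claw 6

```text
time: 37.2
ee_pos: [0.6298, -0.1146, 0.4183]
eef_rot: [0.707, 0.707, 0.003, 0.004]
ft_force: [-0.3, 0.7, 0.8]
width: 0.0593
grip_force: 0.0
```

>>> move_arm --steps '[{"dx":2,"dy":-1.2,"dz":0,"spin":0},{"dx":4,"dy":-2.5,"dz":0,"spin":0},{"dx":4,"dy":-2.5,"dz":0,"spin":0},{"dx":4,"dy":-2.5,"dz":0,"spin":0},{"dx":4,"dy":-2.5,"dz":0,"spin":0},{"dx":4,"dy":-2.5,"dz":0,"spin":0},{"dx":4,"dy":-2.5,"dz":0,"spin":0},{"dx":4,"dy":-2.5,"dz":0,"spin":0},{"dx":4,"dy":-2.5,"dz":0,"spin":0},{"dx":4,"dy":-2.5,"dz":0,"spin":0},{"dx":1.6,"dy":-1,"dz":0,"spin":0},{"dx":0,"dy":0,"dz":0,"spin":0}]'

```text
time: 38.4
ee_pos: [0.3799, 0.284, 0.4118]
eef_rot: [0.705, 0.709, 0.0, -0.0]
ft_force: [0.2, -0.9, -0.7]
width: 0.0601
grip_force: 0.0
```

>>> move_arm --steps '[{"dx":0,"dy":0,"dz":0,"spin":0},{"dx":0,"dy":0,"dz":0,"spin":0},{"dx":0,"dy":0,"dz":0,"spin":0}]'

```text
time: 38.7
ee_pos: [0.3827, 0.2803, 0.4116]
eef_rot: [0.708, 0.706, -0.0, 0.0]
ft_force: [0.2, -0.1, -0.2]
width: 0.0604
grip_force: 0.0
```

>>> move_arm --steps '[{"dx":0,"dy":0,"dz":2,"spin":0},{"dx":0,"dy":0,"dz":3,"spin":0},{"dx":0,"dy":0,"dz":3,"spin":0},{"dx":0,"dy":0,"dz":1.5,"spin":0},{"dx":0,"dy":0,"dz":0,"spin":0},{"dx":0,"dy":0,"dz":0,"spin":0},{"dx":0,"dy":0,"dz":0,"spin":0}]'

```text
time: 39.4
ee_pos: [0.3825, 0.2814, 0.3179]
eef_rot: [0.707, 0.707, 0.001, 0.0]
ft_force: [0.5, 0.7, 0.1]
width: 0.0603
grip_force: 0.0
```

>>> move_arm --steps '[{"dx":0,"dy":0,"dz":0,"spin":0},{"dx":0,"dy":0,"dz":0,"spin":0},{"dx":0,"dy":0,"dz":0,"spin":0},{"dx":0,"dy":0,"dz":0,"spin":0},{"dx":0,"dy":0,"dz":0,"spin":0},{"dx":0,"dy":0,"dz":0,"spin":0},{"dx":0,"dy":0,"dz":0,"spin":0}]' --claw 1

```text
time: 40.1
ee_pos: [0.3821, 0.2813, 0.3168]
eef_rot: [0.707, 0.707, 0.0, 0.0]
ft_force: [1.3, -0.2, 0.1]
width: 0.0256
grip_force: 25.0
```

>>> move_arm --steps '[{"dx":0,"dy":0,"dz":-0.5,"spin":0},{"dx":0,"dy":0,"dz":-2,"spin":0},{"dx":0,"dy":0,"dz":-4,"spin":0},{"dx":0,"dy":0,"dz":-3.5,"spin":0},{"dx":0,"dy":0,"dz":0,"spin":0},{"dx":0,"dy":0,"dz":0,"spin":0}]'

```text
time: 40.7
ee_pos: [0.3818, 0.2813, 0.4168]
eef_rot: [0.707, 0.707, 0.0, 0.0]
ft_force: [0.0, -1.2, -3.3]
width: 0.0251
grip_force: 25.0
```

>>> move_arm --steps '[{"dx":-2,"dy":1.2,"dz":0,"spin":0},{"dx":-4,"dy":2.5,"dz":0,"spin":0},{"dx":-4,"dy":2.5,"dz":0,"spin":0},{"dx":-4,"dy":2.5,"dz":0,"spin":0},{"dx":-4,"dy":2.5,"dz":0,"spin":0},{"dx":-4,"dy":2.5,"dz":0,"spin":0},{"dx":-4,"dy":2.4,"dz":0,"spin":0},{"dx":-3,"dy":1.5,"dz":0,"spin":0},{"dx":-0.8,"dy":0.5,"dz":0,"spin":0},{"dx":0,"dy":0,"dz":0,"spin":0},{"dx":0,"dy":0,"dz":0,"spin":0},{"dx":0,"dy":0,"dz":0,"spin":0}]'

```text
time: 41.9
ee_pos: [0.5625, -0.0149, 0.4164]
eef_rot: [0.706, 0.708, -0.0, -0.0]
ft_force: [-0.3, 0.9, -4.4]
width: 0.0253
grip_force: 25.0
```

>>> move_arm --steps '[{"dx":0,"dy":0,"dz":2,"spin":0},{"dx":0,"dy":0,"dz":3,"spin":0},{"dx":0,"dy":0,"dz":2.5,"spin":0},{"dx":0,"dy":0,"dz":1,"spin":0},{"dx":0,"dy":0,"dz":0.5,"spin":0},{"dx":0,"dy":0,"dz":0,"spin":0},{"dx":0,"dy":0,"dz":0,"spin":0}]'

```text
time: 42.6
ee_pos: [0.5634, -0.0164, 0.3281]
eef_rot: [0.707, 0.707, 0.001, 0.001]
ft_force: [0.4, 0.3, -3.2]
width: 0.0253
grip_force: 25.1
```

Touch is expected near 0.312.

>>> move_arm --steps '[{"dx":0,"dy":0,"dz":0.6,"spin":0},{"dx":0,"dy":0,"dz":0.3,"spin":0},{"dx":0,"dy":0,"dz":0.2,"spin":0},{"dx":0,"dy":0,"dz":0.1,"spin":0},{"dx":0,"dy":0,"dz":0.1,"spin":0},{"dx":0,"dy":0,"dz":0.1,"spin":0},{"dx":0,"dy":0,"dz":0,"spin":0},{"dx":0,"dy":0,"dz":0,"spin":0}]'

```text
time: 43.4
ee_pos: [0.563, -0.0167, 0.3128]
eef_rot: [0.707, 0.707, 0.0, 0.0]
ft_force: [0.9, -0.3, -3.1]
width: 0.0255
grip_force: 25.1
```

>>> move_arm --steps '[{"dx":0,"dy":0,"dz":0.1,"spin":0},{"dx":0,"dy":0,"dz":0.05,"spin":0},{"dx":0,"dy":0,"dz":0,"spin":0},{"dx":0,"dy":0,"dz":0,"spin":0}]'

```text
time: 43.8
ee_pos: [0.5632, -0.0168, 0.3118]
eef_rot: [0.707, 0.707, 0.0, 0.0]
ft_force: [0.5, -1.4, 2.5]
width: 0.0255
grip_force: 25.1
```

>>> move_arm --steps '[{"dx":0,"dy":0,"dz":0,"spin":0},{"dx":0,"dy":0,"dz":0,"spin":0},{"dx":0,"dy":0,"dz":0,"spin":0},{"dx":0,"dy":0,"dz":0,"spin":0},{"dx":0,"dy":0,"dz":-2,"spin":0},{"dx":0,"dy":0,"dz":-4,"spin":0},{"dx":0,"dy":0,"dz":-4,"spin":0},{"dx":0,"dy":0,"dz":0,"spin":0}]' --claw 6

```text
time: 44.6
ee_pos: [0.5639, -0.0164, 0.4171]
eef_rot: [0.707, 0.707, 0.003, 0.003]
ft_force: [1.7, 0.1, -0.1]
width: 0.0597
grip_force: 0.0
```

>>> move_arm --steps '[{"dx":2,"dy":0,"dz":0,"spin":0},{"dx":4,"dy":1,"dz":0,"spin":0},{"dx":4,"dy":1,"dz":0,"spin":0},{"dx":4,"dy":1,"dz":0,"spin":0},{"dx":4,"dy":1,"dz":0,"spin":0},{"dx":4,"dy":1,"dz":0,"spin":0},{"dx":4,"dy":0.5,"dz":0,"spin":0},{"dx":4,"dy":0,"dz":0,"spin":0},{"dx":1.5,"dy":0,"dz":0,"spin":0},{"dx":0,"dy":0,"dz":0,"spin":0},{"dx":0,"dy":0,"dz":0,"spin":0},{"dx":0,"dy":0,"dz":0,"spin":0}]'

```text
time: 45.8
ee_pos: [0.6186, 0.2964, 0.4113]
eef_rot: [0.708, 0.706, -0.0, 0.001]
ft_force: [0.3, -0.6, 0.5]
width: 0.0602
grip_force: 0.0
```

>>> move_arm --steps '[{"dx":0.1,"dy":0,"dz":2,"spin":0},{"dx":0,"dy":0,"dz":3,"spin":0},{"dx":0,"dy":0,"dz":3,"spin":0},{"dx":0,"dy":0,"dz":1.6,"spin":0},{"dx":0,"dy":0,"dz":0,"spin":0},{"dx":0,"dy":0,"dz":0,"spin":0},{"dx":0,"dy":0,"dz":0,"spin":0}]'

```text
time: 46.5
ee_pos: [0.6185, 0.2994, 0.3173]
eef_rot: [0.707, 0.707, 0.001, 0.0]
ft_force: [0.5, 0.0, -0.1]
width: 0.0597
grip_force: 0.0
```

>>> move_arm --steps '[{"dx":0,"dy":0,"dz":0,"spin":0},{"dx":0,"dy":0,"dz":0,"spin":0},{"dx":0,"dy":0,"dz":0,"spin":0},{"dx":0,"dy":0,"dz":0,"spin":0},{"dx":0,"dy":0,"dz":0,"spin":0},{"dx":0,"dy":0,"dz":0,"spin":0},{"dx":0,"dy":0,"dz":0,"spin":0}]' --claw 1

```text
time: 47.2
ee_pos: [0.6181, 0.2993, 0.3153]
eef_rot: [0.707, 0.707, 0.0, 0.0]
ft_force: [0.5, -0.2, -0.8]
width: 0.0252
grip_force: 25.0
```

>>> move_arm --steps '[{"dx":0,"dy":0,"dz":-0.5,"spin":0},{"dx":0,"dy":0,"dz":-2,"spin":0},{"dx":0,"dy":0,"dz":-3.5,"spin":0},{"dx":0,"dy":0,"dz":0,"spin":0},{"dx":0,"dy":0,"dz":0,"spin":0}]'

```text
time: 47.7
ee_pos: [0.6179, 0.2994, 0.3758]
eef_rot: [0.707, 0.707, 0.0, 0.0]
ft_force: [0.5, -0.6, -4.2]
width: 0.0253
grip_force: 25.0
```

>>> move_arm --steps '[{"dx":-2,"dy":0,"dz":0,"spin":0},{"dx":-4,"dy":0,"dz":0,"spin":0},{"dx":-4,"dy":0,"dz":0,"spin":0},{"dx":-4,"dy":0,"dz":0,"spin":0},{"dx":-4,"dy":0,"dz":0,"spin":0},{"dx":-1.5,"dy":0,"dz":0,"spin":0},{"dx":-0.3,"dy":0,"dz":0,"spin":0},{"dx":0,"dy":0,"dz":2,"spin":0},{"dx":0,"dy":0,"dz":2,"spin":0},{"dx":0,"dy":0,"dz":1,"spin":0},{"dx":0,"dy":0,"dz":0,"spin":0},{"dx":0,"dy":0,"dz":0,"spin":0}]'

```text
time: 48.9
ee_pos: [0.6181, 0.1019, 0.3257]
eef_rot: [0.707, 0.707, 0.0, -0.0]
ft_force: [0.7, 0.1, -2.4]
width: 0.0255
grip_force: 25.0
```

>>> move_arm --steps '[{"dx":0,"dy":0,"dz":0.4,"spin":0},{"dx":0,"dy":0,"dz":0.2,"spin":0},{"dx":0,"dy":0,"dz":0.2,"spin":0},{"dx":0,"dy":0,"dz":0.1,"spin":0},{"dx":0,"dy":0,"dz":0.1,"spin":0},{"dx":0,"dy":0,"dz":0,"spin":0},{"dx":0,"dy":0,"dz":0,"spin":0}]'

```text
time: 49.6
ee_pos: [0.618, 0.1013, 0.3153]
eef_rot: [0.707, 0.707, 0.0, 0.0]
ft_force: [-0.0, -0.4, -3.1]
width: 0.0254
grip_force: 25.0
```

>>> move_arm --steps '[{"dx":0,"dy":0,"dz":0.1,"spin":0},{"dx":0,"dy":0,"dz":0.1,"spin":0},{"dx":0,"dy":0,"dz":0.1,"spin":0},{"dx":0,"dy":0,"dz":0.1,"spin":0},{"dx":0,"dy":0,"dz":0,"spin":0},{"dx":0,"dy":0,"dz":0,"spin":0}]'

```text
time: 50.2
ee_pos: [0.618, 0.1013, 0.3113]
eef_rot: [0.707, 0.707, 0.0, 0.0]
ft_force: [-0.9, -0.2, -3.7]
width: 0.0256
grip_force: 25.0
```

>>> move_arm --steps '[{"dx":0,"dy":0,"dz":0.1,"spin":0},{"dx":0,"dy":0,"dz":0.05,"spin":0},{"dx":0,"dy":0,"dz":0,"spin":0},{"dx":0,"dy":0,"dz":0,"spin":0}]'

```text
time: 50.6
ee_pos: [0.6181, 0.1013, 0.3102]
eef_rot: [0.707, 0.707, 0.0, 0.0]
ft_force: [-0.3, -1.2, 2.1]
width: 0.0252
grip_force: 25.0
```

Touchdown. I release, rise and check everything.

>>> move_arm --steps '[{"dx":0,"dy":0,"dz":0,"spin":0},{"dx":0,"dy":0,"dz":0,"spin":0},{"dx":0,"dy":0,"dz":0,"spin":0},{"dx":0,"dy":0,"dz":0,"spin":0},{"dx":0,"dy":0,"dz":-2,"spin":0},{"dx":0,"dy":0,"dz":-4,"spin":0},{"dx":0,"dy":0,"dz":-4,"spin":0},{"dx":4,"dy":0,"dz":-3,"spin":0},{"dx":4,"dy":0,"dz":0,"spin":0},{"dx":4,"dy":0,"dz":0,"spin":0},{"dx":0,"dy":0,"dz":0,"spin":0},{"dx":0,"dy":0,"dz":0,"spin":0}]' --claw 6

```text
time: 51.8
ee_pos: [0.6177, 0.2224, 0.4394]
eef_rot: [0.706, 0.708, -0.0, -0.0]
ft_force: [0.2, -1.8, -0.4]
width: 0.0599
grip_force: 0.0
```

```bash
python3 - <<'E'
from h import *
d=cam('side');e=cam('scene');s=telemetry.read_state();print(s['ee_pos'],s['ft_force'],s['width'])
for n,k in(('d',d),('e',e)):
  for X in [(.618,.1005,.167),(.5625,-.0155,.167),(.628,-.115,.167)]:
    p=proj(k,X).round().astype(int);w=5;g=k['img'][p[1]-w:p[1]+w+1,p[0]-w:p[0]+w+1].max(2)<75
    v,u=np.nonzero(g); print(n,X,onz(k,u.mean()+p[0]-w,v.mean()+p[1]-w,X[2])[:2].round(4) if len(u) else None)
I=lambda c,x,y:cv2.resize(c['img'][y:y+200,x:x+200,::-1],None,fx=2,fy=2,interpolation=cv2.INTER_CUBIC)
cv2.imwrite('pics/m7.png',np.hstack([I(d,120,90),I(e,140,140)]))
E
```

```text
[0.61831927 0.22009716 0.43957096] [ 0.03295497 -0.1087316   0.58385891] 0.059892063357051384
d (0.618, 0.1005, 0.167) [0.6172 0.1012]
d (0.5625, -0.0155, 0.167) [ 0.564  -0.0158]
d (0.628, -0.115, 0.167) [ 0.6291 -0.1139]
e (0.618, 0.1005, 0.167) [0.6178 0.1012]
e (0.5625, -0.0155, 0.167) [ 0.5624 -0.015 ]
e (0.628, -0.115, 0.167) [ 0.6287 -0.115 ]
```

View pics/m7.png

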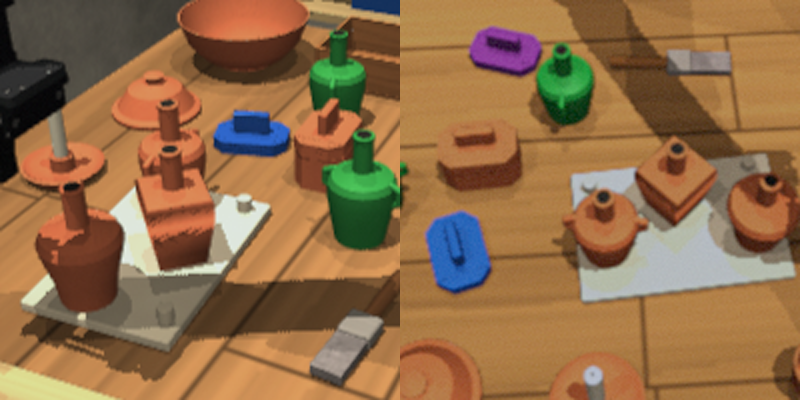

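All three bottles stand upright within about 2 mm of their starting places, and the lid is home on the dish.

```bash
python3 -c "
from bench import job
print(job.close_job())"
```

```text
the job is handed in; nothing more can be done
None
```

The job is handed in: the lid is seated fully home on the dish, all three bottles stand upright within about 2 mm of where they started, everything is released, and it took about 52 s of the 138 s allowed. The hand-in returned no verdict.

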